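# Mirror a row of stain jars into the purple rack

## Task

Move the four stain jars from the wooden rack into the purple rack so that their order is mirrored for the potter on the other side of the bench: as seen from the robot, the jar that stands leftmost goes into the rightmost compartment, the second from the left into the second from the right, and so on (the tiles on the wooden rack show the original order). Set each jar down upright on the floor of its compartment, one per compartment, and let go of it; do not drop or tip any jar.

Things in the scene. Friction and masses are not known exactly. Their poses are not given: they have to be found in the camera images.
- source_rack: Pale wooden rack, fixed, left or right of the robot: tray 85 (x) x 325 (y) x 18 mm, four 75 x 75 mm compartments at y = +120, +40, -40, -120 mm, x = 0; walls 5 mm, floor 5 mm above the underside. An 18 mm high ledge for the tiles along its far side (x = 42 to 78 mm). Origin: centre of the tray's underside, on the table; z up; y roughly to the robot's left (up to 13 degrees off).
- target_rack: Purple rack, fixed, empty, on the robot's other side: the same tray, 85 (x) x 325 (y) x 18 mm, four 75 x 75 mm compartments at y = +120, +40, -40, -120 mm, x = 0; walls 5 mm, floor 5 mm above the underside; an 8 mm high strip along its far side. Origin: centre of the tray's underside, on the table; z up; y roughly to the robot's left (up to 13 degrees off).
- red_jar_center (a point): Centre of the red stain jar (half-way up, 37.5 mm above its underside): an upright closed white ceramic jar with red lid and red band, round, 48 mm in diameter (lid 47 mm), 75 mm high, 0.1 to 0.22 kg, loose, standing near the middle of a compartment of the wooden rack. z is the jar's axis.
- yellow_jar_center (a point): Centre of the yellow stain jar (half-way up, 37.5 mm above its underside): an upright closed white ceramic jar with yellow lid and yellow band, round, 48 mm in diameter (lid 47 mm), 75 mm high, 0.1 to 0.22 kg, loose, standing near the middle of a compartment of the wooden rack. z is the jar's axis.
- green_jar_center (a point): Centre of the green stain jar (half-way up, 37.5 mm above its underside): an upright closed white ceramic jar with green lid and green band, round, 48 mm in diameter (lid 47 mm), 75 mm high, 0.1 to 0.22 kg, loose, standing near the middle of a compartment of the wooden rack. z is the jar's axis.
- blue_jar_center (a point): Centre of the blue stain jar (half-way up, 37.5 mm above its underside): an upright closed white ceramic jar with blue lid and blue band, round, 48 mm in diameter (lid 47 mm), 75 mm high, 0.1 to 0.22 kg, loose, standing near the middle of a compartment of the wooden rack. z is the jar's axis.
- red_tile: Red glazed tile, 26 x 50 x 6 mm, fixed flat on the wooden rack's ledge next to the compartment where the red jar stands at the start (compartment centre 60 mm from the tile towards -x of the rack). Origin: centre of its underside; axes as the rack's.
- yellow_tile: Yellow glazed tile, 26 x 50 x 6 mm, fixed flat on the wooden rack's ledge next to the compartment where the yellow jar stands at the start (compartment centre 60 mm from the tile towards -x of the rack). Origin: centre of its underside; axes as the rack's.
- green_tile: Green glazed tile, 26 x 50 x 6 mm, fixed flat on the wooden rack's ledge next to the compartment where the green jar stands at the start (compartment centre 60 mm from the tile towards -x of the rack). Origin: centre of its underside; axes as the rack's.
- blue_tile: Blue glazed tile, 26 x 50 x 6 mm, fixed flat on the wooden rack's ledge next to the compartment where the blue jar stands at the start (compartment centre 60 mm from the tile towards -x of the rack). Origin: centre of its underside; axes as the rack's.
Mind the look-alikes: they are no part of the job. Leave any grey or pink look-alike of the part that bears blue_jar_center alone. Leave any pink look-alike of the part that bears red_jar_center alone.

How it is judged (in metres and radians):
At the end, for the whole second after the job is handed in: Each jar is released, at rest and upright (0.1 rad) on the floor (height within 5 mm) of a purple compartment, within 17 mm of its centre along the rack's x and y: the compartment at minus the y of the one it came from (marked by its tile): +120 to -120, +40 to -40 mm and vice versa (x of red_jar_center in the frame of target_rack between -0.017 and 0.017 m and z of red_jar_center in the frame of target_rack between 0.0375 and 0.0475 m and angle between each of red_jar_center, yellow_jar_center, green_jar_center, blue_jar_center's own z axis and vertical below 0.1 rad and ((y of red_tile in the frame of source_rack between 0.1 and 0.14 m and y of red_jar_center in the frame of target_rack between -0.137 and -0.103 m) or (y of red_tile in the frame of source_rack between 0.02 and 0.06 m and y of red_jar_center in the frame of target_rack between -0.057 and -0.023 m) or (y of red_tile in the frame of source_rack between -0.06 and -0.02 m and y of red_jar_center in the frame of target_rack between 0.023 and 0.057 m) or (y of red_tile in the frame of source_rack between -0.14 and -0.1 m and y of red_jar_center in the frame of target_rack between 0.103 and 0.137 m)) and linear speed of each of red_jar, yellow_jar, green_jar, blue_jar below 0.02 m/s and contact force between each of red_jar, yellow_jar, green_jar, blue_jar and the fingers below 0.2 N and x of yellow_jar_center in the frame of target_rack between -0.017 and 0.017 m and z of yellow_jar_center in the frame of target_rack between 0.0375 and 0.0475 m and ((y of yellow_tile in the frame of source_rack between 0.1 and 0.14 m and y of yellow_jar_center in the frame of target_rack between -0.137 and -0.103 m) or (y of yellow_tile in the frame of source_rack between 0.02 and 0.06 m and y of yellow_jar_center in the frame of target_rack between -0.057 and -0.023 m) or (y of yellow_tile in the frame of source_rack between -0.06 and -0.02 m and y of yellow_jar_center in the frame of target_rack between 0.023 and 0.057 m) or (y of yellow_tile in the frame of source_rack between -0.14 and -0.1 m and y of yellow_jar_center in the frame of target_rack between 0.103 and 0.137 m)) and x of green_jar_center in the frame of target_rack between -0.017 and 0.017 m and z of green_jar_center in the frame of target_rack between 0.0375 and 0.0475 m and ((y of green_tile in the frame of source_rack between 0.1 and 0.14 m and y of green_jar_center in the frame of target_rack between -0.137 and -0.103 m) or (y of green_tile in the frame of source_rack between 0.02 and 0.06 m and y of green_jar_center in the frame of target_rack between -0.057 and -0.023 m) or (y of green_tile in the frame of source_rack between -0.06 and -0.02 m and y of green_jar_center in the frame of target_rack between 0.023 and 0.057 m) or (y of green_tile in the frame of source_rack between -0.14 and -0.1 m and y of green_jar_center in the frame of target_rack between 0.103 and 0.137 m)) and x of blue_jar_center in the frame of target_rack between -0.017 and 0.017 m and z of blue_jar_center in the frame of target_rack between 0.0375 and 0.0475 m and ((y of blue_tile in the frame of source_rack between 0.1 and 0.14 m and y of blue_jar_center in the frame of target_rack between -0.137 and -0.103 m) or (y of blue_tile in the frame of source_rack between 0.02 and 0.06 m and y of blue_jar_center in the frame of target_rack between -0.057 and -0.023 m) or (y of blue_tile in the frame of source_rack between -0.06 and -0.02 m and y of blue_jar_center in the frame of target_rack between 0.023 and 0.057 m) or (y of blue_tile in the frame of source_rack between -0.14 and -0.1 m and y of blue_jar_center in the frame of target_rack between 0.103 and 0.137 m))); the robot touches nothing.
It fails at once if a jar is tipped (more than 35 degrees) (angle between any of red_jar_center, yellow_jar_center, green_jar_center, blue_jar_center's own z axis and vertical above 0.6 rad).
It fails at once if a jar is dropped (falls free faster than 0.8 m/s, from more than about 30 mm) ((linear speed of red_jar above 0.8 m/s and contact force between red_jar and anything else below 0.05 N) or (linear speed of yellow_jar above 0.8 m/s and contact force between yellow_jar and anything else below 0.05 N) or (linear speed of green_jar above 0.8 m/s and contact force between green_jar and anything else below 0.05 N) or (linear speed of blue_jar above 0.8 m/s and contact force between blue_jar and anything else below 0.05 N)).
It also fails if it takes over 102 s, if anything falls off the work surface, if the arm or the gripper's body presses on something with over 40 N, if the wrist force passes 120 N, or if a joint passes its speed limit or range.

## Robot

A 6-joint arm with a two-finger parallel gripper is mounted at the origin on the work surface. World frame = base frame: x ahead of the robot, y to its left, z up, the work surface at z = 0. Lengths are in mm, angles in degrees, forces in N, time in s.
With the tool pointing down it reaches from about 300 to 775 mm from the base axis. Payload 14.6 kg.
Tool frame: the origin (TCP) lies at the very end of the fingers, on their centre line; the grasp point (between the pads) lies robot.grip_depth behind it (robot.grip_depth is the distance from the TCP to the grasp point, in mm); x points along the fingers, z is the direction in which the jaws open and shut, and the axes are right-handed (so a half turn about x gives the same grasp; the last joint's range is limited). The gripper opens to 85 mm and grips with 20 to 120 N. Pads are 22 mm wide; open, the fingers measure 114 mm over their backs; the gripper's body (76 mm by 85 mm) begins 54 mm behind the grasp point. The pads swing forward as they close: fully open they stand 13 mm farther back than shut.
Start: joints at [-79.16, 17.183, 87.147, -0, 75.671, -3.816], TCP at [139.154, -532.095, 231.281] pointing down, gripper open.
Joint ranges: [-173.82, 173.82], [-45.26, 126.66], [13.44, 144.39], [-59.66, 239.66], [0, 175.72], [-146.38, 146.38]. Speed limits (degrees/s): [127.2, 127.2, 147.25, 180, 180, 180].

## Interface

Orientations are given as [roll, pitch, yaw] about the fixed x, y, z axes, in that order (R = Rz(yaw) Ry(pitch) Rx(roll)).
In Python, from station import telemetry, grab_frame, camera_model, job, robot gives the robot as it stands.
- The arm moves only by the tool step_arm, never from a script. Its argument "steps" is a list of rows, each an object of numbers: "tx", "ty", "tz": the shift along the tool's x, y, z in m; "wx", "wy", "wz": the turn, a rotation vector about the tool's x, y, z in degrees; "hand": the closure in counts, from 0 (fully open) to 255 (shut). In form: [{"tx": .., "ty": .., "tz": .., "wx": .., "wy": .., "wz": .., "hand": ..}, ...]. A call has 1 to 12 rows; each row is the pose to reach, as a shift and turn from the pose commanded when the call began, along the tool's axes at that moment; what a row does not reach only later rows make up. A row lasts 1/12 s, in which the tool goes at most 41.7 mm and 7.16 degrees, less where a joint would pass 70% of its speed; a pose out of reach is approached as far as the arm can. A call with a gripper value outside its range is refused whole. The fingers move at their own pace and stop on an object; the grip force is fixed at half the most. Time passes only in rows, so rows that repeat a pose let the fingers close. It gives the time, the measured TCP pose, the force and the opening at its end, in the units of the state.
- telemetry.get_obs(): the state, without advancing time (a new reading comes with each control period).
- grab_frame(name): name is "scene" or "side" or "wrist"; returns (picture, depth): 480x640x3 uint8, red, green, blue; 480x640 float32, mm along the optical axis (not along the pixel's ray), 0 where there is no reading.
- camera_model(name): a dict with "mtx" (3x3 intrinsics, pixels), "pose" (4x4, takes a point from camera to world coordinates); the wrist camera has in their place "hand_eye" (4x4, takes a point from camera to tool coordinates, whose origin is the TCP and whose axes are the tool frame's). Camera axes: x right, y down, z forward; pixel columns grow to the right and rows downward; lengths in mm; the calibration is good to about 2 mm. A picture is of the moment at which its call begins: read the wrist's pose just before it. camera_model takes no time and is no camera call.
- job.finish_job(): hands the job in, once; it reports no verdict.
The state is a dict: "clock": time; "joint_pos": joint angles; "qvel": joint speeds; "tau": joint torques, N m; "tcp_pos": TCP position; "tool_rot": TCP orientation; "force": force on the tool from outside, world axes, zero at the start; "wrist_torque": the same for the moment, N m; "width": finger opening in mm.
Only numpy, scipy, OpenCV 4.12 (cv2) and the standard library are available. Lean on these libraries where they do the work, as an engineer would, in place of code of your own. Each camera call takes 0.05 s, during which the arm holds its last target.

## Working session

There is one attempt and no reset: what is moved stays moved. The work goes in short steps, Python scripts to look and compute and a tool call to move; the robot and the scene stay as the last step left them, time stands still between calls to the robot, and variables do not carry over. Pictures are saved under pics/ and viewed, and the job is handed in when it is done.

Besides the shell and the picture viewer there is one more tool, called as name([rows], argument=value, ...), one row to a line, values as JSON. step_arm: Moves the arm, as the interface text tells. Its arguments: {"type":"object","properties":{"steps":{"type":"array"}},"required":["steps"]}

```bash
ls; mkdir -p pics
python3 - <<'E'
from station import telemetry, grab_frame, camera_model, job, robot
import cv2,numpy as np
print(telemetry.get_obs()); print({k:getattr(robot,k) for k in dir(robot) if not k.startswith('_')})
for n in ("scene","side","wrist"):
    p,d=grab_frame(n); cv2.imwrite(f"pics/{n}0.png",p[:,:,::-1]); np.save(f"{n}0.npy",d); np.save(f"{n}0rgb.npy",p)
    print(n,camera_model(n))
E
```

```text
pics
{'clock': 0.0, 'joint_pos': array([-7.91600892e+01,  1.72177750e+01,  8.71819338e+01,  6.93570789e-05,
        7.56701573e+01, -3.81577357e+00]), 'qvel': array([-0.0184885 ,  0.0456236 , -0.0058463 , -0.06630304,  0.005745  ,
        0.01642953]), 'tau': array([ 2.76514838e-03, -5.43496406e+01, -3.61793053e+01,  6.12351027e-05,
        3.92664704e-03,  3.64975378e-06]), 'tcp_pos': array([ 139.10807361, -531.86579579,  230.68870407]), 'tool_rot': array([176.1291349 ,  89.93013394, 100.78480206]), 'force': array([ 0.54067073, -0.38372015, -0.03490817]), 'wrist_torque': array([0.01645773, 0.05917712, 0.05317151]), 'width': 85.45225564404029}
{'MotionError': <class 'station.MotionError'>, 'grip_depth': 18.700000000000003}
scene {'mtx': array([[446.07238897,   0.        , 313.08090079],
       [  0.        , 446.07238897, 242.56145021],
       [  0.        ,   0.        ,   1.        ]]), 'pose': array([[-1.28117115e-01,  5.44716293e-01, -8.28776306e-01,
         1.26557585e+03],
       [ 9.91708581e-01,  7.87939093e-02, -1.01516555e-01,
         1.02491636e+02],
       [ 1.00048033e
[... 492 characters left out ...]
+02],
       [ 1.06806423e-02, -7.12321202e-01, -7.01772348e-01,
         7.35321476e+02],
       [ 0.00000000e+00,  0.00000000e+00,  0.00000000e+00,
         1.00000000e+00]])}
wrist {'mtx': array([[394.08922282,   0.        , 319.32974374],
       [  0.        , 394.08922282, 237.42238898],
       [  0.        ,   0.        ,   1.        ]]), 'hand_eye': array([[ 1.21662918e-03, -3.01404613e-01,  9.53495558e-01,
        -1.42621696e+02],
       [-1.25504331e-04, -9.53496302e-01, -3.01404689e-01,
         7.66315001e+01],
       [ 9.99999252e-01,  2.47029918e-04, -1.19787901e-03,
         1.12308601e+00],
       [ 0.00000000e+00,  0.00000000e+00,  0.00000000e+00,
         1.00000000e+00]])}
```

View pics/scene0.png

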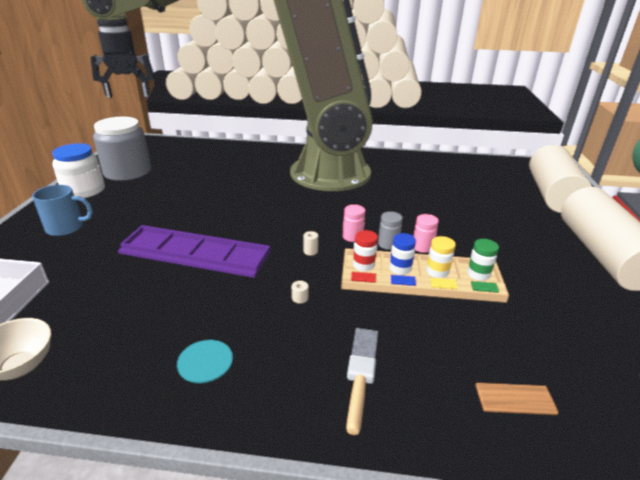

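View pics/side0.png

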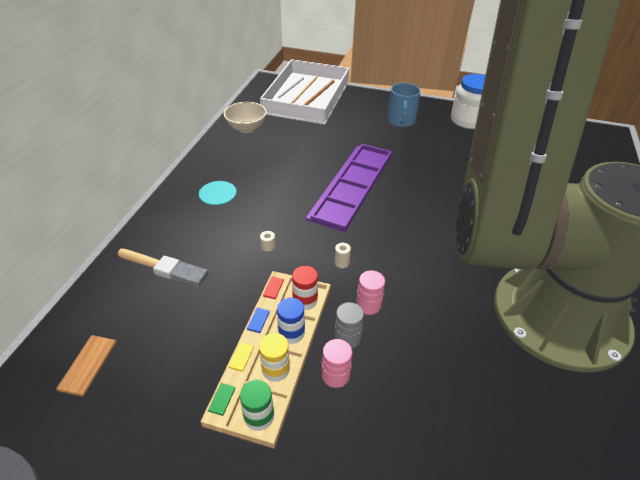

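View pics/wrist0.png

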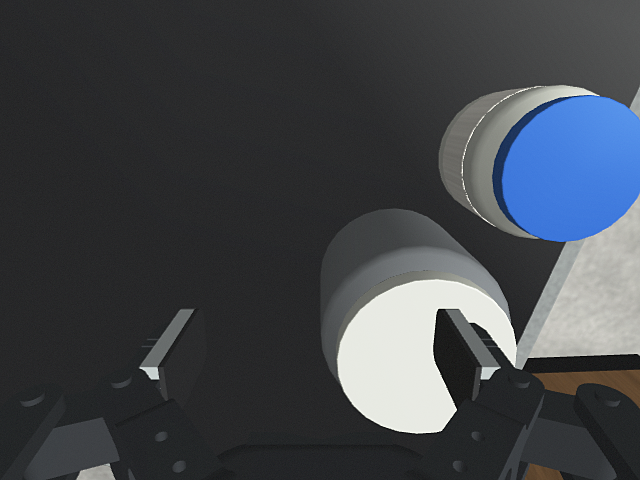

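Scene view: the wooden rack is on the robot's left (+y), with jars red (365,250), blue (403,254), yellow (441,257) and green (483,260). Each has its matching tile in front. The look-alikes standing behind them are pink (354,222), grey (390,230) and pink (426,232), with a large blue-lidded pot at (77,170). The purple rack is empty, at (195,250). Next I measure.

```bash
cat > h.py <<'E'
import numpy as np,cv2
from station import telemetry, grab_frame, camera_model, job, robot
from scipy.spatial.transform import Rotation as R
H={'red':[(0,6),(174,180)],'yellow':[(22,30)],'green':[(55,75)],'blue':[(108,122)],'purple':[(126,145)],'pink':[(160,174)]}
def mask(rgb,c,smin=120,vmin=50):
    h=cv2.cvtColor(rgb,cv2.COLOR_RGB2HSV); m=np.zeros(h.shape[:2],bool)
    for a,b in H[c]: m|=(h[...,0]>=a)&(h[...,0]<=b)&(h[...,1]>smin)&(h[...,2]>vmin)
    return m
def T_tool(o):
    T=np.eye(4);T[:3,:3]=R.from_euler('xyz',o['tool_rot'],degrees=True).as_matrix();T[:3,3]=o['tcp_pos'];return T
def pose(n,o=None):
    cm=camera_model(n); return (cm['mtx'],cm['pose']) if n!='wrist' else (cm['mtx'],T_tool(o)@cm['hand_eye'])
def cloud(K,P,d):
    v,u=np.mgrid[:480,:640]; p=np.stack([(u-K[0,2])/K[0,0]*d,(v-K[1,2])/K[1,1]*d,d],-1)
    return p@P[:3,:3].T+P[:3,3]
def ray(K,P,uv,z):
    uv=np.atleast_2d(uv).astype(float); r=np.c_[(uv-[K[0,2],K[1,2]])/[K[0,0],K[1,1]],np.ones(len(uv))]@P[:3,:3].T
    return P[:3,3]+r*((z-P[2,3])/r[:,2])[:,None]
E
python3 - <<'E'
from h import *
for n in("scene","side"):
    rgb=np.load(n+"0rgb.npy");d=np.load(n+"0.npy");K,P=pose(n);C=cloud(K,P,d)
    for c in('red','yellow','green','blue','pink'):
        m=mask(rgb,c)&(d>0)&(C[...,1]>0)&(C[...,0]>200)&(C[...,0]<750)
        for lo,hi,nm in((74,88,'lid'),(18,31,'tile')):
            mm=(m&(C[...,2]>lo)&(C[...,2]<hi)).astype(np.uint8)
            k,l,s,ce=cv2.connectedComponentsWithStats(mm)
            for i in range(1,k):
                if s[i,4]>25:
                    Q=C[l==i]; cn=max(cv2.findContours((l==i).astype(np.uint8),0,2)[0],key=cv2.contourArea)
                    (x,y),_=cv2.minEnclosingCircle(Q[:,:2].astype(np.float32)); 
                    print(n,c,nm,ce[i].round(),s[i,4],'mean',Q.mean(0).round(1),'mec',round(x,1),round(y,1),'span',np.ptp(Q,0).round(0),'rayc',ray(K,P,ce[i],80 if nm=='lid' else 24)[0].round(1))
    m=mask(rgb,'purple',80,30)&(d>0); m&=(C[...,2]<40)&(C[...,2]>-10)
    Q=C[m]; print(n,'purple',m.sum(),np.percentile(Q[:,2],[2,50,98]))
    cn=max(cv2.findContours(m.astype(np.uint8),0,1)[0],key=cv2.contourArea)
    W=Q[:,:2]
    print(cv2.minAreaRect(W.astype(np.float32)))
    T=Q[(Q[:,2]>13)]; print('tops',len(T),cv2.minAreaRect(T[:,:2].astype(np.float32)))
E
```

```text
scene red lid [366. 237.] 245 mean [477.7 117.4  78.5] mec 475.0 117.5 span [48. 44.  8.] rayc [480.2 117.4  80. ]
scene red tile [363. 261.] 56 mean [493.5 114.5  27.3] mec 484.9 116.1 span [20. 43. 10.] rayc [488.9 114.6  24. ]
scene red tile [363. 277.] 216 mean [541.3 116.7  22.7] mec 540.6 116.7 span [28. 48.  8.] rayc [543.1 116.7  24. ]
scene yellow lid [443. 243.] 244 mean [479.5 273.2  78.4] mec 476.7 274.0 span [45. 44.  7.] rayc [482.1 272.6  80. ]
scene yellow tile [436. 267.] 57 mean [494.3 265.6  27.5] mec 484.8 269.1 span [26. 38.  7.] rayc [489.3 266.7  24. ]
scene yellow tile [444. 283.] 230 mean [539.3 276.7  22.3] mec 540.3 276.3 span [28. 48.  8.] rayc [541.6 276.2  24. ]
scene green lid [487. 246.] 261 mean [475.6 359.4  78.1] mec 473.5 361.5 span [49. 46.  7.] rayc [478.7 358.5  80. ]
scene green tile [479. 270.] 53 mean [490.7 352.9  27.4] mec 484.7 354.8 span [21. 38.  8.] rayc [485.9 354.5  24. ]
scene green tile [484. 286.] 174 mean [538.9 355.3  22.4] mec 537.9 355.6 span [25. 45.  6.] rayc [541.  354.6  24. ]
scene blue lid [404. 240.] 235 mean [478.  194.
[... 1521 characters left out ...]
23.] 40 mean [461.1 379.2  28.5] mec 464.0 374.2 span [30. 19.  6.] rayc [462.2 377.4  24. ]
side blue lid [290. 309.] 490 mean [472.1 199.3  80.8] mec 473.1 196.9 span [45. 46. 10.] rayc [472.3 198.8  80. ]
side blue tile [258. 320.] 305 mean [535.4 199.7  25.2] mec 535.5 198.1 span [26. 49.  9.] rayc [535.8 199.1  24. ]
side blue tile [294. 335.] 36 mean [462.1 213.4  28.1] mec 464.5 207.7 span [28. 24.  8.] rayc [463.1 210.7  24. ]
side purple 3509 [ 3.85380819  8.52864555 21.43693582]
((487.3572082519531, -160.34695434570312), (592.6368408203125, 104.21302795410156), 83.50436401367188)
tops 1003 ((485.5681457519531, -146.8076171875), (566.1728515625, 97.38562774658203), 83.5255126953125)
```

Run:
```python
from h import *
o=telemetry.get_obs();T=T_tool(o);print(T[:3,:3].round(3))
print(pose('wrist',o)[1].round(2))
for n in("scene","side"):
    rgb=np.load(n+"0rgb.npy");d=np.load(n+"0.npy");K,P=pose(n);C=cloud(K,P,d)
    h=cv2.cvtColor(rgb,cv2.COLOR_RGB2HSV)
    m=mask(rgb,'purple',80,30)&(C[...,1]<-50)&(C[...,1]>-450)&(C[...,0]>300)
    m=(m).astype(np.uint8);k,l,s,ce=cv2.connectedComponentsWithStats(m);i=1+np.argmax(s[1:,4]);print(s[i])
    Q=C[l==i];T=Q[Q[:,2]>14];print(n,Q[:,2].max(),cv2.minAreaRect(T[:,:2].astype(np.float32)), cv2.minAreaRect(Q[:,:2].astype(np.float32)))
    m=(C[...,0]>330)&(C[...,0]<440)&(C[...,1]>50)&(C[...,1]<400)&(C[...,2]>68)&(C[...,2]<95)&(d>0)
    k,l,s,ce=cv2.connectedComponentsWithStats(m.astype(np.uint8))
    for i in range(1,k):
        if s[i,4]>60: print(n,'look',ce[i].round(),C[l==i].mean(0).round(), np.ptp(C[l==i],0).round())
```

```text
[[-0.     0.967  0.253]
 [ 0.001  0.253 -0.967]
 [-1.     0.    -0.001]]
[[ 2.5000e-01 -9.2000e-01 -2.9000e-01  2.1356e+02]
 [-9.7000e-01 -2.4000e-01 -7.0000e-02 -5.1375e+02]
 [-0.0000e+00  3.0000e-01 -9.5000e-01  3.7350e+02]
 [ 0.0000e+00  0.0000e+00  0.0000e+00  1.0000e+00]]
[ 117  224  154   55 4868]
scene 20.51301036958398 ((470.61859130859375, -262.97125244140625), (326.75091552734375, 90.37467956542969), 82.6443099975586) ((461.4520263671875, -274.2342529296875), (353.07513427734375, 135.043701171875), 82.35505676269531)
scene look [355. 210.] [360.  87.  73.] [49. 45.  8.]
scene look [392. 217.] [380. 172.  73.] [47. 45.  8.]
scene look [428. 220.] [381. 251.  73.] [50. 46.  8.]
[ 306  144   86   88 3504]
side 23.54687304588117 ((469.8676452636719, -263.03546142578125), (330.8666687011719, 86.99402618408203), 82.32964324951172) ((474.0220947265625, -276.241455078125), (356.0657043457031, 98.82618713378906), 82.39149475097656)
side look [371. 281.] [354.  90.  76.] [46. 47. 11.]
side look [349. 314.] [374. 175.  76.] [46. 46. 11.]
side look [337. 352.] [375. 254.  76.] [46. 47. 12.]
```

step_arm([
  {"tx": -0.069,"ty": 0.389,"tz": -0.176,"wx": -68,"hand": 0},
  {"tx": -0.069,"ty": 0.389,"tz": -0.176,"wx": -68,"hand": 0},
  {"tx": -0.069,"ty": 0.389,"tz": -0.176,"wx": -68,"hand": 0},
  {"tx": -0.069,"ty": 0.389,"tz": -0.176,"wx": -68,"hand": 0},
  {"tx": -0.069,"ty": 0.389,"tz": -0.176,"wx": -68,"hand": 0},
  {"tx": -0.069,"ty": 0.389,"tz": -0.176,"wx": -68,"hand": 0},
  {"tx": -0.069,"ty": 0.389,"tz": -0.176,"wx": -68,"hand": 0},
  {"tx": -0.069,"ty": 0.389,"tz": -0.176,"wx": -68,"hand": 0},
  {"tx": -0.069,"ty": 0.389,"tz": -0.176,"wx": -68,"hand": 0},
  {"tx": -0.069,"ty": 0.389,"tz": -0.176,"wx": -68,"hand": 0},
  {"tx": -0.069,"ty": 0.389,"tz": -0.176,"wx": -68,"hand": 0},
  {"tx": -0.069,"ty": 0.389,"tz": -0.176,"wx": -68,"hand": 0},
])

```text
$.steps[0]: bad value
```

step_arm([
  {"tx": 0,"ty": 0,"tz": 0,"hand": 0},
  {"tx": 0,"ty": 0,"tz": 0,"hand": 0},
  {"tx": 0,"ty": 0,"tz": 0,"hand": 0},
])

```text
$.steps[0]: bad value
```

```bash
cat > tgt.py <<'E'
from h import *
import sys
o=telemetry.get_obs();p,d=grab_frame('wrist');cv2.imwrite(sys.argv[1],p[:,:,::-1]);np.savez('w_tgt.npz',p=p,d=d)
print(o['clock'],o['tcp_pos'],T_tool(o)[:3,:3].round(3),o['force'])
K,P=pose('wrist',o);C=cloud(K,P,d)
m=mask(p,'purple',80,30)
k,l,s,ce=cv2.connectedComponentsWithStats(m.astype(np.uint8));i=1+np.argmax(s[1:,4]);m=l==i
t=m&(abs(C[...,2]-18)<3.5)
print(s[i],np.percentile(C[m][:,2],[2,25,50,75,98]))
r=cv2.minAreaRect(C[t][:,:2].astype(np.float32));print('tops',t.sum(),r)
E
python3 tgt.py pics/wt1.png
```

```text
0.15 [ 139.1147546  -531.93327049  230.87783454] [[-0.     0.967  0.253]
 [ 0.001  0.253 -0.967]
 [-1.     0.    -0.001]] [0.08766669 0.3661902  0.63786697]Traceback (most recent call last):
  File "tgt.py", line 7, in <module>
    k,l,s,ce=cv2.connectedComponentsWithStats(m.astype(np.uint8));i=1+np.argmax(s[1:,4]);m=l==i
                                                                      ~~~~~~~~~^^^^^^^^^
    return _wrapfunc(a, 'argmax', axis=axis, out=out, **kwds)
    return bound(*args, **kwds)
ValueError: attempt to get argmax of an empty sequence
```

View pics/wt1.png

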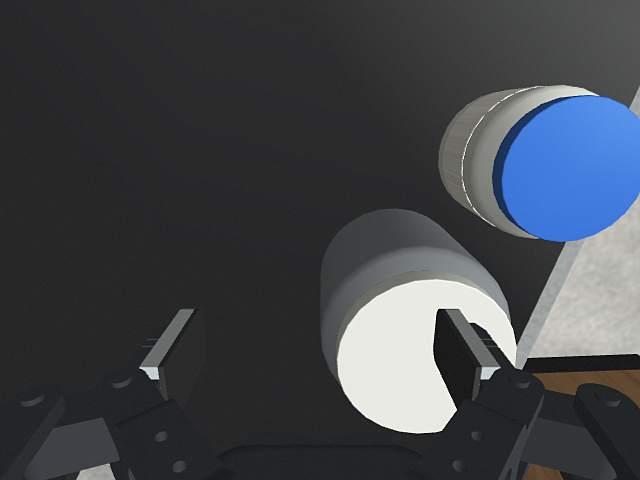

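The arm did not move, so the picture is unchanged. I take it that every row needs all seven keys.

step_arm([
  {"tx": -0.069,"ty": 0.389,"tz": -0.176,"wx": -68,"wy": 0,"wz": 0,"hand": 0},
  {"tx": -0.069,"ty": 0.389,"tz": -0.176,"wx": -68,"wy": 0,"wz": 0,"hand": 0},
  {"tx": -0.069,"ty": 0.389,"tz": -0.176,"wx": -68,"wy": 0,"wz": 0,"hand": 0},
  {"tx": -0.069,"ty": 0.389,"tz": -0.176,"wx": -68,"wy": 0,"wz": 0,"hand": 0},
  {"tx": -0.069,"ty": 0.389,"tz": -0.176,"wx": -68,"wy": 0,"wz": 0,"hand": 0},
  {"tx": -0.069,"ty": 0.389,"tz": -0.176,"wx": -68,"wy": 0,"wz": 0,"hand": 0},
  {"tx": -0.069,"ty": 0.389,"tz": -0.176,"wx": -68,"wy": 0,"wz": 0,"hand": 0},
  {"tx": -0.069,"ty": 0.389,"tz": -0.176,"wx": -68,"wy": 0,"wz": 0,"hand": 0},
  {"tx": -0.069,"ty": 0.389,"tz": -0.176,"wx": -68,"wy": 0,"wz": 0,"hand": 0},
  {"tx": -0.069,"ty": 0.389,"tz": -0.176,"wx": -68,"wy": 0,"wz": 0,"hand": 0},
  {"tx": -0.069,"ty": 0.389,"tz": -0.176,"wx": -68,"wy": 0,"wz": 0,"hand": 0},
  {"tx": -0.069,"ty": 0.389,"tz": -0.176,"wx": -68,"wy": 0,"wz": 0,"hand": 0},
])

```text
clock: 1.2
tcp_pos: [473.2, -261.0, 300.5]
tool_rot: [24.8, 90.0, 17.7]
force: [-0.4, -0.7, 0.6]
width: 85.3
```

step_arm([
  {"tx": 0,"ty": 0,"tz": 0,"wx": 0,"wy": 0,"wz": 0,"hand": 0},
  {"tx": 0,"ty": 0,"tz": 0,"wx": 0,"wy": 0,"wz": 0,"hand": 0},
  {"tx": 0,"ty": 0,"tz": 0,"wx": 0,"wy": 0,"wz": 0,"hand": 0},
])

```text
clock: 1.45
tcp_pos: [470.2, -264.2, 300.1]
tool_rot: [172.2, 90.0, 164.7]
force: [-0.9, 1.0, -0.7]
width: 85.5
```

```bash
python3 tgt.py pics/wt2.png
```

```text
1.45 [ 470.19010219 -264.15435546  300.07542685] [[-0.     0.129  0.992]
 [ 0.     0.992 -0.129]
 [-1.     0.    -0.   ]] [-0.94738248  1.02380764 -0.71661087]
[ 283  110   74  206 1516] [ 3.86996531  6.59252979 11.31049832 15.6520361  19.02970241]
tops 486 ((464.4259948730469, -302.7176513671875), (236.12149047851562, 76.27429962158203), 82.30313873291016)
```

View pics/wt2.png

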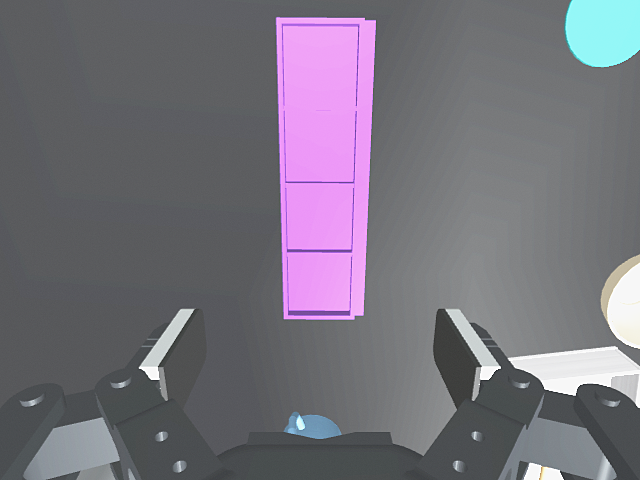

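The view shows the purple rack, overexposed to pink. The tray's corners lie at about (277,18), (364,18), (356,319) and (284,319). The strip on its right side is the far side.

```bash
cat > tgt2.py <<'E'
from h import *
z=np.load('w_tgt.npz');p,d=z['p'],z['d'];o=telemetry.get_obs();K,P=pose('wrist',o);C=cloud(K,P,d)
h=cv2.cvtColor(p,cv2.COLOR_RGB2HSV);m=(h[...,0]>125)&(h[...,0]<170)&(h[...,1]>50)&(h[...,2]>60)
k,l,s,ce=cv2.connectedComponentsWithStats(m.astype(np.uint8));i=1+np.argmax(s[1:,4]);m=l==i;print(s[i])
print(np.percentile(C[m][:,2],[2,25,50,75,98]))
t=m&(C[...,2]>13.5)&(C[...,2]<23)
print('tops',cv2.minAreaRect(C[t][:,:2].astype(np.float32)))
# tray outline by pixels: rays to z=18
g=cv2.morphologyEx(t.astype(np.uint8),cv2.MORPH_CLOSE,np.ones((3,3)))
r=cv2.minAreaRect(ray(K,P,np.argwhere(g>0)[:,::-1],18)[:,:2].astype(np.float32));print('rays',r)
c=ray(K,P,[(277,18),(364,18),(356,319),(284,319)],18);print(c.round(1),c.mean(0).round(1))
E
python3 tgt2.py
```

```text
[  275    17   101   303 27426]
[ 2.62452104  4.77414014  5.59498865  8.22104046 19.02231742]
tops ((469.98834228515625, -263.30572509765625), (325.9499816894531, 85.26383972167969), 82.27911376953125)
rays ((470.0445556640625, -262.91180419921875), (324.63818359375, 85.03022766113281), 82.2903823852539)
[[ 450.6  -96.9   18. ]
 [ 533.6 -107.7   18. ]
 [ 492.9 -429.6   18. ]
 [ 406.6 -418.4   18. ]] [ 470.9 -263.2   18. ]
```

Target rack: centre (470.0, -263.1), yaw -7.7°. The measured size of 325 x 85 mm matches the description. Next is the source rack.

step_arm([
  {"tx": 0,"ty": 0.498,"tz": -0.06,"wx": -8,"wy": 0,"wz": 0,"hand": 0},
  {"tx": 0,"ty": 0.498,"tz": -0.06,"wx": -8,"wy": 0,"wz": 0,"hand": 0},
  {"tx": 0,"ty": 0.498,"tz": -0.06,"wx": -8,"wy": 0,"wz": 0,"hand": 0},
  {"tx": 0,"ty": 0.498,"tz": -0.06,"wx": -8,"wy": 0,"wz": 0,"hand": 0},
  {"tx": 0,"ty": 0.498,"tz": -0.06,"wx": -8,"wy": 0,"wz": 0,"hand": 0},
  {"tx": 0,"ty": 0.498,"tz": -0.06,"wx": -8,"wy": 0,"wz": 0,"hand": 0},
  {"tx": 0,"ty": 0.498,"tz": -0.06,"wx": -8,"wy": 0,"wz": 0,"hand": 0},
  {"tx": 0,"ty": 0.498,"tz": -0.06,"wx": -8,"wy": 0,"wz": 0,"hand": 0},
  {"tx": 0,"ty": 0.498,"tz": -0.06,"wx": -8,"wy": 0,"wz": 0,"hand": 0},
  {"tx": 0,"ty": 0.498,"tz": -0.06,"wx": -8,"wy": 0,"wz": 0,"hand": 0},
  {"tx": 0,"ty": 0.498,"tz": -0.06,"wx": -8,"wy": 0,"wz": 0,"hand": 0},
  {"tx": 0,"ty": 0.498,"tz": -0.06,"wx": -8,"wy": 0,"wz": 0,"hand": 0},
])

```text
clock: 2.5
tcp_pos: [474.8, 237.8, 300.5]
tool_rot: [12.6, 90.0, 13.2]
force: [0.6, -0.5, -0.3]
width: 85.3
```

step_arm([
  {"tx": 0,"ty": 0.002,"tz": 0,"wx": 0,"wy": 0,"wz": 0,"hand": 0},
  {"tx": 0,"ty": 0.002,"tz": 0,"wx": 0,"wy": 0,"wz": 0,"hand": 0},
  {"tx": 0,"ty": 0.002,"tz": 0,"wx": 0,"wy": 0,"wz": 0,"hand": 0},
  {"tx": 0,"ty": 0.002,"tz": 0,"wx": 0,"wy": 0,"wz": 0,"hand": 0},
])

```text
clock: 2.83
tcp_pos: [475.4, 237.1, 300.4]
tool_rot: [-41.9, 90.0, -41.4]
force: [-0.3, -0.6, -0.2]
width: 85.3
```

```bash
cat > src.py <<'E'
from h import *
import sys
o=telemetry.get_obs();p,d=grab_frame('wrist');cv2.imwrite(sys.argv[1],p[:,:,::-1]);np.savez('w_src.npz',p=p,d=d)
T=T_tool(o);print(o['clock'],o['tcp_pos'],T[:3,:3].round(3),np.abs(o['qvel']).max())
K,P=pose('wrist',o);C=cloud(K,P,d)
for c in('red','yellow','green','blue'):
    m=mask(p,c,100)&(d>0)
    for lo,hi,nm in((77,83,'lid'),(21,27,'tile')):
        mm=(m&(C[...,2]>lo)&(C[...,2]<hi)).astype(np.uint8);k,l,s,ce=cv2.connectedComponentsWithStats(mm)
        for i in range(1,k):
            if s[i,4]>150:
                q=ray(K,P,np.argwhere(l==i)[:,::-1],80 if nm=='lid' else 24)[:,:2].astype(np.float32)
                (x,y),r=cv2.minEnclosingCircle(q);R_=cv2.minAreaRect(q)
                print(c,nm,ce[i].round(),s[i,4],'depthz',np.median(C[l==i][:,2]).round(1),'mec',round(x,1),round(y,1),'dia',round(2*r,1),'rect',np.round(R_[0],1),np.round(R_[1],1),round(R_[2],1),'mean',q.mean(0).round(1))
E
python3 src.py pics/ws1.png
```

```text
2.8333 [475.38261023 237.0840094  300.38259142] [[ 0.   -0.01  1.  ]
 [-0.    1.    0.01]
 [-1.   -0.    0.  ]] 0.3041042184255713
red lid [317. 312.] 1439 depthz 79.7 mec 474.2 118.6 dia 47.2 rect [474.2 118.5] [46.3 45.5] 79.9 mean [474.1 118.8]
red tile [372. 289.] 867 depthz 23.7 mec 538.3 119.0 dia 54.6 rect [537.8 119.1] [25.7 49.5] 0.6 mean [537.8 119.1]
yellow lid [321. 157.] 2041 depthz 79.9 mec 475.9 274.5 dia 46.5 rect [476.2 274.4] [45.5 45.6] 0.5 mean [475.8 274.7]
yellow tile [379. 149.] 1207 depthz 23.9 mec 536.3 277.7 dia 54.5 rect [536.2 277.8] [25.9 49. ] 0.7 mean [536.2 278.2]
green lid [317.  54.] 2530 depthz 80.0 mec 471.7 360.2 dia 46.4 rect [471.9 360.2] [45.2 45.7] 17.1 mean [471.8 360.6]
green tile [382.  66.] 1411 depthz 24.0 mec 534.6 357.4 dia 54.5 rect [534.9 357.4] [25.4 48.9] 0.7 mean [534.9 357.8]
blue lid [318. 239.] 1693 depthz 79.9 mec 474.4 196.9 dia 46.6 rect [474.1 197.2] [44.7 45.6] 0.6 mean [474.3 197.2]
blue tile [375. 223.] 1010 depthz 23.8 mec 537.2 198.4 dia 54.2 rect [536.9 198.5] [25.7 49.2] 0.8 mean [536.9 198.8]
```

View pics/ws1.png

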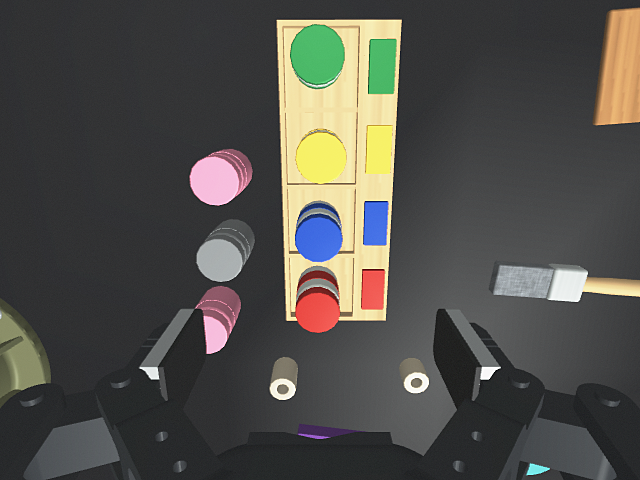

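Wrist view: from top to bottom (robot's left to right), green (317,54), yellow (321,157), blue (318,239) and red (317,312). Each matching tile sits to the right of its jar. The pink and grey look-alikes are outside the rack at x≈220. Lid diameter is about 46.5 mm at z=80, so the checks hold. This gives green → -120, yellow → -40, blue → +40, red → +120. I start with green.

step_arm([
  {"tx": 0.16,"ty": 0.123,"tz": -0.0025,"wx": 0,"wy": 0,"wz": 0,"hand": 0},
  {"tx": 0.16,"ty": 0.123,"tz": -0.0025,"wx": 0,"wy": 0,"wz": 0,"hand": 0},
  {"tx": 0.16,"ty": 0.123,"tz": -0.0025,"wx": 0,"wy": 0,"wz": 0,"hand": 0},
  {"tx": 0.16,"ty": 0.123,"tz": -0.0025,"wx": 0,"wy": 0,"wz": 0,"hand": 0},
  {"tx": 0.16,"ty": 0.123,"tz": -0.0025,"wx": 0,"wy": 0,"wz": 0,"hand": 0},
  {"tx": 0.16,"ty": 0.123,"tz": -0.0025,"wx": 0,"wy": 0,"wz": 0,"hand": 0},
  {"tx": 0.195,"ty": 0.123,"tz": -0.0025,"wx": 0,"wy": 0,"wz": 0,"hand": 0},
  {"tx": 0.23,"ty": 0.123,"tz": -0.0025,"wx": 0,"wy": 0,"wz": 0,"hand": 0},
  {"tx": 0.255,"ty": 0.123,"tz": -0.0025,"wx": 0,"wy": 0,"wz": 0,"hand": 0},
  {"tx": 0.272,"ty": 0.123,"tz": -0.0025,"wx": 0,"wy": 0,"wz": 0,"hand": 0},
  {"tx": 0.272,"ty": 0.123,"tz": -0.0025,"wx": 0,"wy": 0,"wz": 0,"hand": 0},
  {"tx": 0.272,"ty": 0.123,"tz": -0.0025,"wx": 0,"wy": 0,"wz": 0,"hand": 0},
])

```text
clock: 3.88
tcp_pos: [471.9, 360.6, 29.0]
tool_rot: [-136.5, 90.0, -135.9]
force: [1.0, 0.1, 0.6]
width: 85.4
```

Run:
```python
from h import *
o=telemetry.get_obs();p,d=grab_frame('side');cv2.imwrite('pics/s1.png',p[200:,100:500,::-1]);print(o['tcp_pos'],T_tool(o)[:3,1:].round(4))
```

```text
[471.8689705  360.59626039  28.96273682] [[-1.000000e-02  1.000000e+00  4.718690e+02]
 [ 1.000000e+00  1.000000e-02  3.605963e+02]
 [-1.000000e-04 -1.000000e-04  2.896270e+01]]
```

View pics/s1.png

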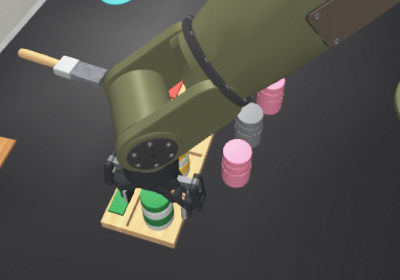

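The crop shows the open fingers straddling the green jar at (155,205), clear of its neighbours. Closing now.

step_arm([
  {"tx": 0,"ty": 0,"tz": 0,"wx": 0,"wy": 0,"wz": 0,"hand": 255},
  {"tx": 0,"ty": 0,"tz": 0,"wx": 0,"wy": 0,"wz": 0,"hand": 255},
  {"tx": 0,"ty": 0,"tz": 0,"wx": 0,"wy": 0,"wz": 0,"hand": 255},
  {"tx": 0,"ty": 0,"tz": 0,"wx": 0,"wy": 0,"wz": 0,"hand": 255},
  {"tx": 0,"ty": 0,"tz": 0,"wx": 0,"wy": 0,"wz": 0,"hand": 255},
  {"tx": 0,"ty": 0,"tz": 0,"wx": 0,"wy": 0,"wz": 0,"hand": 255},
  {"tx": 0,"ty": 0,"tz": 0,"wx": 0,"wy": 0,"wz": 0,"hand": 255},
  {"tx": 0,"ty": 0,"tz": 0,"wx": 0,"wy": 0,"wz": 0,"hand": 255},
])

```text
clock: 4.6
tcp_pos: [471.7, 361.9, 29.7]
tool_rot: [31.2, 89.9, 31.9]
force: [-1.5, -1.3, 8.6]
width: 46.6
```

step_arm([
  {"tx": 0,"ty": 0,"tz": 0,"wx": 0,"wy": 0,"wz": 0,"hand": 255},
  {"tx": 0,"ty": 0,"tz": 0,"wx": 0,"wy": 0,"wz": 0,"hand": 255},
])

```text
clock: 4.77
tcp_pos: [471.7, 361.9, 29.7]
tool_rot: [30.6, 89.9, 31.2]
force: [-1.7, -2.0, 8.1]
width: 47.0
```

step_arm([
  {"tx": -0.015,"ty": 0,"tz": 0,"wx": 0,"wy": 0,"wz": 0,"hand": 255},
  {"tx": -0.045,"ty": 0,"tz": 0,"wx": 0,"wy": 0,"wz": 0,"hand": 255},
  {"tx": -0.08,"ty": 0,"tz": 0,"wx": 0,"wy": 0,"wz": 0,"hand": 255},
  {"tx": -0.105,"ty": 0,"tz": 0,"wx": 0,"wy": 0,"wz": 0,"hand": 255},
  {"tx": -0.115,"ty": -0.01,"tz": 0,"wx": 0,"wy": 0,"wz": 0,"hand": 255},
  {"tx": -0.115,"ty": -0.03,"tz": -0.001,"wx": 0,"wy": 0,"wz": 0,"hand": 255},
  {"tx": -0.115,"ty": -0.06,"tz": -0.002,"wx": 0,"wy": 0,"wz": 0,"hand": 255},
  {"tx": -0.115,"ty": -0.1,"tz": -0.003,"wx": 0,"wy": 0,"wz": 0,"hand": 255},
  {"tx": -0.115,"ty": -0.14,"tz": -0.005,"wx": 0,"wy": 0,"wz": 0,"hand": 255},
  {"tx": -0.115,"ty": -0.18,"tz": -0.006,"wx": 0,"wy": 0,"wz": 0,"hand": 255},
  {"tx": -0.115,"ty": -0.22,"tz": -0.007,"wx": 0,"wy": 0,"wz": 0,"hand": 255},
  {"tx": -0.115,"ty": -0.26,"tz": -0.009,"wx": 0,"wy": 0,"wz": 0,"hand": 255},
])

```text
clock: 5.77
tcp_pos: [464.1, 99.2, 142.7]
tool_rot: [-166.0, 90.0, -165.4]
force: [0.2, -0.1, 0.2]
width: 46.7
```

step_arm([
  {"tx": 0,"ty": -0.04,"tz": -0.0013,"wx": 0,"wy": 0,"wz": 0,"hand": 255},
  {"tx": 0,"ty": -0.08,"tz": -0.0026,"wx": 0,"wy": 0,"wz": 0,"hand": 255},
  {"tx": 0,"ty": -0.12,"tz": -0.004,"wx": 0,"wy": 0,"wz": 0,"hand": 255},
  {"tx": 0,"ty": -0.16,"tz": -0.005,"wx": 0,"wy": 0,"wz": 0,"hand": 255},
  {"tx": 0,"ty": -0.2,"tz": -0.007,"wx": 0,"wy": 0,"wz": 0,"hand": 255},
  {"tx": 0,"ty": -0.24,"tz": -0.008,"wx": 0,"wy": 0,"wz": 0,"hand": 255},
  {"tx": 0,"ty": -0.28,"tz": -0.009,"wx": 0,"wy": 0,"wz": 0,"hand": 255},
  {"tx": 0,"ty": -0.32,"tz": -0.011,"wx": 0,"wy": 0,"wz": 0,"hand": 255},
  {"tx": 0,"ty": -0.36,"tz": -0.012,"wx": 0,"wy": 0,"wz": 0,"hand": 255},
  {"tx": 0,"ty": -0.4,"tz": -0.013,"wx": 0,"wy": 0,"wz": 0,"hand": 255},
  {"tx": 0,"ty": -0.43,"tz": -0.014,"wx": 0,"wy": 0,"wz": 0,"hand": 255},
  {"tx": 0,"ty": -0.45,"tz": -0.015,"wx": 0,"wy": 0,"wz": 0,"hand": 255},
])

```text
clock: 6.77
tcp_pos: [453.8, -351.6, 142.3]
tool_rot: [154.6, 89.9, 155.1]
force: [0.3, -0.0, -1.4]
width: 46.3
```

Run:
```python
from h import *
o=telemetry.get_obs();p,d=grab_frame('scene');cv2.imwrite('pics/c2.png',p[:,:,::-1]);print(o['clock'],o['tcp_pos'],o['width'],T_tool(o)[:3,:3].round(4))
```

```text
6.7667 [ 453.81222373 -351.5722024   142.29853715] 46.34316523314522 [[-9.0e-04 -9.4e-03  1.0e+00]
 [ 4.0e-04  1.0e+00  9.4e-03]
 [-1.0e+00  4.0e-04 -9.0e-04]]
```

View pics/c2.png

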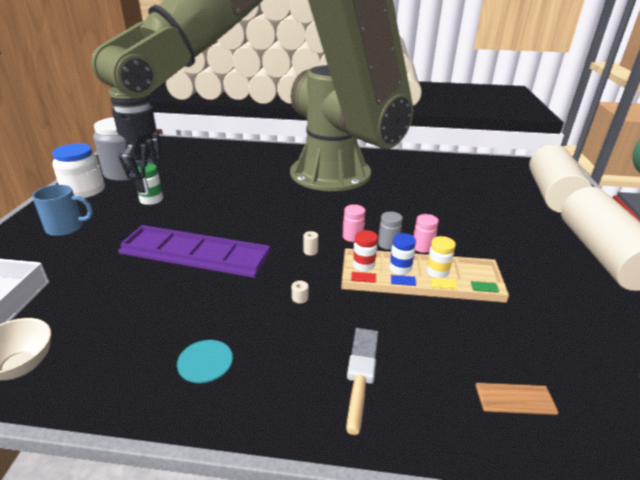

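step_arm([
  {"tx": 0,"ty": -0.02,"tz": 0,"wx": 0,"wy": 0,"wz": 0,"hand": 255},
  {"tx": 0.01,"ty": -0.0305,"tz": 0,"wx": 0,"wy": 0,"wz": 0,"hand": 255},
  {"tx": 0.035,"ty": -0.0305,"tz": 0,"wx": 0,"wy": 0,"wz": 0,"hand": 255},
  {"tx": 0.065,"ty": -0.0305,"tz": 0,"wx": 0,"wy": 0,"wz": 0,"hand": 255},
  {"tx": 0.09,"ty": -0.0305,"tz": 0,"wx": 0,"wy": 0,"wz": 0,"hand": 255},
  {"tx": 0.103,"ty": -0.0305,"tz": 0,"wx": 0,"wy": 0,"wz": 0,"hand": 255},
  {"tx": 0.109,"ty": -0.0305,"tz": 0,"wx": 0,"wy": 0,"wz": 0,"hand": 255},
  {"tx": 0.109,"ty": -0.0305,"tz": 0,"wx": 0,"wy": 0,"wz": 0,"hand": 255},
])

```text
clock: 7.48
tcp_pos: [455.1, -378.9, 33.3]
tool_rot: [136.3, 89.9, 137.0]
force: [0.2, -0.3, 0.2]
width: 46.4
```

Run:
```python
from h import *
o=telemetry.get_obs();print(o['clock'],o['tcp_pos'],o['width'],o['force'])
p,d=grab_frame('scene');p=p[150:290,90:290];cv2.imwrite('pics/c3.png',cv2.resize(p[:,:,::-1],None,fx=4,fy=4))
```

```text
7.4833 [ 455.1136057 -378.8877909   33.3442584] 46.363377983686725 [ 0.21134412 -0.30591854  0.15408477]
```

View pics/c3.png

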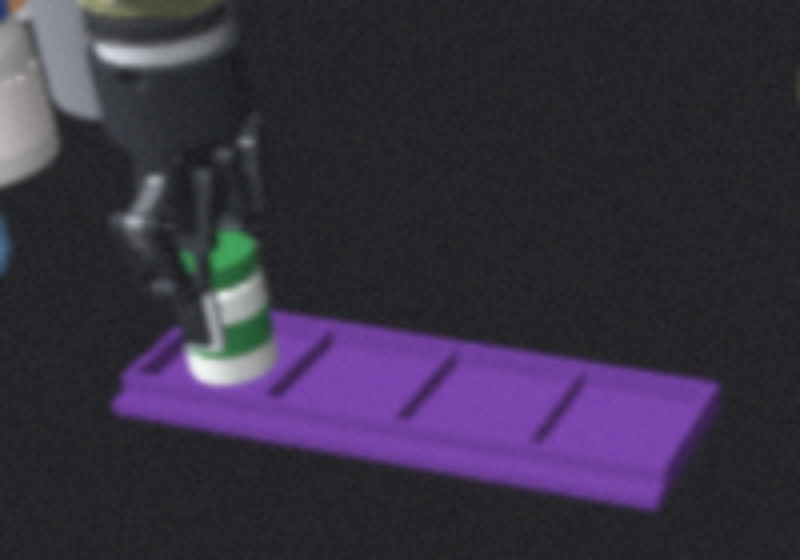

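The green jar hangs upright just above the floor of the -120 compartment, at about (230,330) in the crop. I lower the last bit, then open.

step_arm([
  {"tx": 0.002,"ty": -0.003,"tz": -0.001,"wx": 0,"wy": 0,"wz": 0,"hand": 255},
  {"tx": 0.004,"ty": -0.003,"tz": -0.001,"wx": 0,"wy": 0,"wz": 0,"hand": 255},
  {"tx": 0.004,"ty": -0.003,"tz": -0.001,"wx": 0,"wy": 0,"wz": 0,"hand": 255},
])

```text
clock: 7.78
tcp_pos: [454.8, -382.6, 30.9]
tool_rot: [-43.7, 89.9, -43.0]
force: [0.7, -0.6, -1.6]
width: 46.2
```

step_arm([
  {"tx": 0.001,"ty": 0,"tz": 0,"wx": 0,"wy": 0,"wz": 0,"hand": 255},
  {"tx": 0.001,"ty": 0,"tz": 0,"wx": 0,"wy": 0,"wz": 0,"hand": 255},
])

```text
clock: 7.95
tcp_pos: [454.9, -382.4, 29.8]
tool_rot: [-47.0, 89.9, -46.3]
force: [0.4, -0.5, 1.0]
width: 46.3
```

step_arm([
  {"tx": 0.0005,"ty": 0,"tz": 0,"wx": 0,"wy": 0,"wz": 0,"hand": 200},
  {"tx": 0.0005,"ty": 0,"tz": 0,"wx": 0,"wy": 0,"wz": 0,"hand": 0},
  {"tx": 0.0005,"ty": 0,"tz": 0,"wx": 0,"wy": 0,"wz": 0,"hand": 0},
  {"tx": 0.0005,"ty": 0,"tz": 0,"wx": 0,"wy": 0,"wz": 0,"hand": 0},
  {"tx": 0.0005,"ty": 0,"tz": 0,"wx": 0,"wy": 0,"wz": 0,"hand": 0},
  {"tx": 0.0005,"ty": 0,"tz": 0,"wx": 0,"wy": 0,"wz": 0,"hand": 0},
  {"tx": 0.0005,"ty": 0,"tz": 0,"wx": 0,"wy": 0,"wz": 0,"hand": 0},
])

```text
clock: 8.53
tcp_pos: [454.7, -382.2, 28.7]
tool_rot: [146.1, 90.0, 146.7]
force: [-0.6, 0.2, 0.1]
width: 85.2
```

step_arm([
  {"tx": -0.02,"ty": 0,"tz": 0,"wx": 0,"wy": 0,"wz": 0,"hand": 0},
  {"tx": -0.055,"ty": 0,"tz": 0,"wx": 0,"wy": 0,"wz": 0,"hand": 0},
  {"tx": -0.091,"ty": 0,"tz": 0,"wx": 0,"wy": 0,"wz": 0,"hand": 0},
  {"tx": -0.091,"ty": 0.02,"tz": 0.001,"wx": 0,"wy": 0,"wz": 0,"hand": 0},
  {"tx": -0.091,"ty": 0.06,"tz": 0.002,"wx": 0,"wy": 0,"wz": 0,"hand": 0},
  {"tx": -0.091,"ty": 0.1,"tz": 0.004,"wx": 0,"wy": 0,"wz": 0,"hand": 0},
  {"tx": -0.091,"ty": 0.14,"tz": 0.006,"wx": 0,"wy": 0,"wz": 0,"hand": 0},
  {"tx": -0.091,"ty": 0.18,"tz": 0.008,"wx": 0,"wy": 0,"wz": 0,"hand": 0},
  {"tx": -0.091,"ty": 0.22,"tz": 0.01,"wx": 0,"wy": 0,"wz": 0,"hand": 0},
  {"tx": -0.091,"ty": 0.26,"tz": 0.011,"wx": 0,"wy": 0,"wz": 0,"hand": 0},
  {"tx": -0.091,"ty": 0.3,"tz": 0.013,"wx": 0,"wy": 0,"wz": 0,"hand": 0},
  {"tx": -0.091,"ty": 0.34,"tz": 0.014,"wx": 0,"wy": 0,"wz": 0,"hand": 0},
])

```text
clock: 9.53
tcp_pos: [464.5, -40.2, 120.0]
tool_rot: [-8.6, 90.0, -8.0]
force: [0.8, -0.6, -1.0]
width: 85.3
```

step_arm([
  {"tx": 0,"ty": 0.04,"tz": 0.0017,"wx": 0,"wy": 0,"wz": 0,"hand": 0},
  {"tx": 0,"ty": 0.08,"tz": 0.0034,"wx": 0,"wy": 0,"wz": 0,"hand": 0},
  {"tx": 0,"ty": 0.12,"tz": 0.005,"wx": 0,"wy": 0,"wz": 0,"hand": 0},
  {"tx": 0,"ty": 0.16,"tz": 0.0065,"wx": 0,"wy": 0,"wz": 0,"hand": 0},
  {"tx": 0,"ty": 0.2,"tz": 0.008,"wx": 0,"wy": 0,"wz": 0,"hand": 0},
  {"tx": 0,"ty": 0.24,"tz": 0.01,"wx": 0,"wy": 0,"wz": 0,"hand": 0},
  {"tx": 0,"ty": 0.28,"tz": 0.012,"wx": 0,"wy": 0,"wz": 0,"hand": 0},
  {"tx": 0,"ty": 0.305,"tz": 0.013,"wx": 0,"wy": 0,"wz": 0,"hand": 0},
  {"tx": 0,"ty": 0.316,"tz": 0.013,"wx": 0,"wy": 0,"wz": 0,"hand": 0},
  {"tx": 0,"ty": 0.316,"tz": 0.013,"wx": 0,"wy": 0,"wz": 0,"hand": 0},
])

```text
clock: 10.37
tcp_pos: [473.8, 275.8, 119.6]
tool_rot: [130.5, 90.0, 131.3]
force: [0.5, -0.1, -0.1]
width: 85.4
```

```bash
cat > look.py <<'E'
from h import *
import sys
o=telemetry.get_obs();T=T_tool(o);print(o['clock'],o['tcp_pos'].round(1),T[:3,:3].round(4).tolist())
for n in ('scene','side'):
    p,d=grab_frame(n);K,P=pose(n);C=cloud(K,P,d)
    for c in('red','yellow','green','blue'):
        m=mask(p,c)&(d>0)&(C[...,2]>72)&(C[...,2]<90)&(C[...,0]>400)&(C[...,0]<540)&(abs(C[...,1])<430)
        k,l,s,ce=cv2.connectedComponentsWithStats(m.astype(np.uint8))
        for i in range(1,k):
            if s[i,4]>80:
                Q=C[l==i];(x,y),r=cv2.minEnclosingCircle(Q[:,:2].astype(np.float32))
                a=np.deg2rad(-7.7);q=np.array([x-470,y+263.1]);t=[q@[np.cos(a),np.sin(a)],q@[-np.sin(a),np.cos(a)]]
                print(n,c,ce[i].round(),s[i,4],round(x,1),round(y,1),'z',np.median(Q[:,2]).round(1),'tgt xy',np.round(t,1) if y<0 else '')
    if len(sys.argv)>1: cv2.imwrite(f'pics/{sys.argv[1]}_{n}.png',p[:,:,::-1])
E
python3 look.py y1
```

```text
10.3667 [473.8 275.8 119.6] [[-0.0001, -0.014, 0.9999], [0.0001, 0.9999, 0.014], [-1.0, 0.0001, -0.0001]]
scene red [366. 237.] 265 475.0 116.5 z 78.7 tgt xy 
scene yellow [443. 244.] 269 477.6 274.9 z 78.4 tgt xy 
scene green [141. 215.] 229 456.8 -383.6 z 79.5 tgt xy [   3.1 -121.2]
scene blue [404. 240.] 257 475.7 196.7 z 78.7 tgt xy 
side red [306. 276.] 385 472.7 118.8 z 81.3 tgt xy 
side yellow [273. 348.] 577 474.4 274.7 z 81.0 tgt xy 
side blue [285. 316.] 127 475.7 208.9 z 80.2 tgt xy
```

View pics/y1_scene.png

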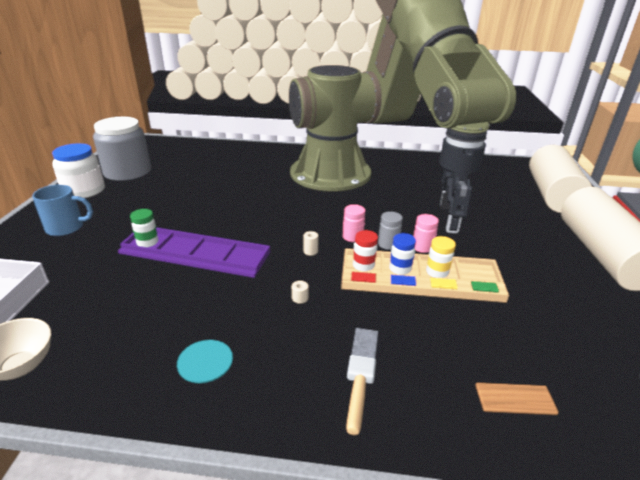

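Green stands in the -120 compartment, at (1 to 3, -121) in the rack frame and z≈80. I descend on yellow and grip.

step_arm([
  {"tx": 0.01,"ty": -0.0013,"tz": 0.0022,"wx": 0,"wy": 0,"wz": 0,"hand": 0},
  {"tx": 0.04,"ty": -0.0013,"tz": 0.0022,"wx": 0,"wy": 0,"wz": 0,"hand": 0},
  {"tx": 0.07,"ty": -0.0013,"tz": 0.0022,"wx": 0,"wy": 0,"wz": 0,"hand": 0},
  {"tx": 0.085,"ty": -0.0013,"tz": 0.0022,"wx": 0,"wy": 0,"wz": 0,"hand": 0},
  {"tx": 0.0905,"ty": -0.0013,"tz": 0.0022,"wx": 0,"wy": 0,"wz": 0,"hand": 0},
  {"tx": 0.0905,"ty": -0.0013,"tz": 0.0022,"wx": 0,"wy": 0,"wz": 0,"hand": 0},
  {"tx": 0.0905,"ty": -0.0013,"tz": 0.0022,"wx": 0,"wy": 0,"wz": 0,"hand": 255},
  {"tx": 0.0905,"ty": -0.0013,"tz": 0.0022,"wx": 0,"wy": 0,"wz": 0,"hand": 255},
  {"tx": 0.0905,"ty": -0.0013,"tz": 0.0022,"wx": 0,"wy": 0,"wz": 0,"hand": 255},
  {"tx": 0.0905,"ty": -0.0013,"tz": 0.0022,"wx": 0,"wy": 0,"wz": 0,"hand": 255},
  {"tx": 0.0905,"ty": -0.0013,"tz": 0.0022,"wx": 0,"wy": 0,"wz": 0,"hand": 255},
  {"tx": 0.0905,"ty": -0.0013,"tz": 0.0022,"wx": 0,"wy": 0,"wz": 0,"hand": 255},
])

```text
clock: 11.47
tcp_pos: [477.0, 273.0, 30.8]
tool_rot: [19.2, 89.9, 19.8]
force: [-2.4, -2.7, 8.7]
width: 46.2
```

step_arm([
  {"tx": 0,"ty": 0,"tz": 0,"wx": 0,"wy": 0,"wz": 0,"hand": 255},
  {"tx": 0,"ty": 0,"tz": 0,"wx": 0,"wy": 0,"wz": 0,"hand": 255},
  {"tx": 0,"ty": 0,"tz": 0,"wx": 0,"wy": 0,"wz": 0,"hand": 255},
])

```text
clock: 11.72
tcp_pos: [477.0, 273.0, 30.8]
tool_rot: [20.2, 89.9, 20.8]
force: [-2.1, -2.4, 9.6]
width: 46.1
```

step_arm([
  {"tx": -0.015,"ty": 0,"tz": 0,"wx": 0,"wy": 0,"wz": 0,"hand": 255},
  {"tx": -0.045,"ty": 0,"tz": 0,"wx": 0,"wy": 0,"wz": 0,"hand": 255},
  {"tx": -0.08,"ty": 0,"tz": 0,"wx": 0,"wy": 0,"wz": 0,"hand": 255},
  {"tx": -0.105,"ty": 0,"tz": 0,"wx": 0,"wy": 0,"wz": 0,"hand": 255},
  {"tx": -0.112,"ty": -0.01,"tz": 0,"wx": 0,"wy": 0,"wz": 0,"hand": 255},
  {"tx": -0.112,"ty": -0.03,"tz": -0.001,"wx": 0,"wy": 0,"wz": 0,"hand": 255},
  {"tx": -0.112,"ty": -0.06,"tz": -0.002,"wx": 0,"wy": 0,"wz": 0,"hand": 255},
  {"tx": -0.112,"ty": -0.1,"tz": -0.003,"wx": 0,"wy": 0,"wz": 0,"hand": 255},
  {"tx": -0.112,"ty": -0.14,"tz": -0.005,"wx": 0,"wy": 0,"wz": 0,"hand": 255},
  {"tx": -0.112,"ty": -0.18,"tz": -0.006,"wx": 0,"wy": 0,"wz": 0,"hand": 255},
  {"tx": -0.112,"ty": -0.22,"tz": -0.007,"wx": 0,"wy": 0,"wz": 0,"hand": 255},
  {"tx": -0.112,"ty": -0.26,"tz": -0.009,"wx": 0,"wy": 0,"wz": 0,"hand": 255},
])

```text
clock: 12.72
tcp_pos: [469.6, 10.6, 141.0]
tool_rot: [-124.7, 90.0, -124.0]
force: [1.3, 0.4, -1.6]
width: 46.5
```

step_arm([
  {"tx": 0,"ty": -0.04,"tz": -0.0013,"wx": 0,"wy": 0,"wz": 0,"hand": 255},
  {"tx": 0,"ty": -0.08,"tz": -0.0026,"wx": 0,"wy": 0,"wz": 0,"hand": 255},
  {"tx": 0,"ty": -0.12,"tz": -0.004,"wx": 0,"wy": 0,"wz": 0,"hand": 255},
  {"tx": 0,"ty": -0.16,"tz": -0.005,"wx": 0,"wy": 0,"wz": 0,"hand": 255},
  {"tx": 0,"ty": -0.2,"tz": -0.007,"wx": 0,"wy": 0,"wz": 0,"hand": 255},
  {"tx": 0,"ty": -0.24,"tz": -0.008,"wx": 0,"wy": 0,"wz": 0,"hand": 255},
  {"tx": 0,"ty": -0.275,"tz": -0.009,"wx": 0,"wy": 0,"wz": 0,"hand": 255},
  {"tx": 0,"ty": -0.3,"tz": -0.01,"wx": 0,"wy": 0,"wz": 0,"hand": 255},
  {"tx": 0,"ty": -0.314,"tz": -0.0105,"wx": 0,"wy": 0,"wz": 0,"hand": 255},
  {"tx": 0,"ty": -0.314,"tz": -0.0105,"wx": 0,"wy": 0,"wz": 0,"hand": 255},
  {"tx": 0,"ty": -0.314,"tz": -0.0105,"wx": 0,"wy": 0,"wz": 0,"hand": 255},
])

```text
clock: 13.63
tcp_pos: [463.0, -301.2, 140.8]
tool_rot: [135.2, 89.9, 135.8]
force: [0.8, 0.4, -1.5]
width: 46.8
```

Run:
```python
from h import *
o=telemetry.get_obs();print(o['clock'],o['tcp_pos'],o['width'],o['force'],T_tool(o)[:3,:3].round(4).tolist())
p,d=grab_frame('scene');p=p[130:290,90:290];cv2.imwrite('pics/c4.png',cv2.resize(p[:,:,::-1],None,fx=3,fy=3))
```

```text
13.6333 [ 463.02992306 -301.19197815  140.77550028] 46.79755363433414 [ 0.76584895  0.42267461 -1.45843669] [[-0.0007, -0.0107, 0.9999], [0.0006, 0.9999, 0.0107], [-1.0, 0.0007, -0.0007]]
```

View pics/c4.png

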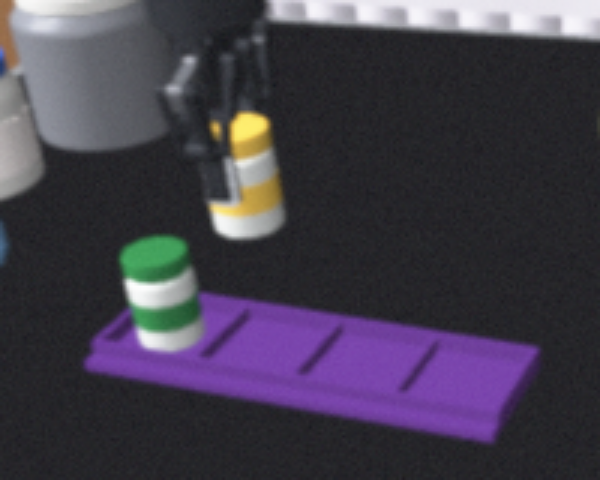

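step_arm([
  {"tx": 0.01,"ty": -0.0015,"tz": 0.0015,"wx": 0,"wy": 0,"wz": 0,"hand": 255},
  {"tx": 0.035,"ty": -0.0015,"tz": 0.0015,"wx": 0,"wy": 0,"wz": 0,"hand": 255},
  {"tx": 0.065,"ty": -0.0015,"tz": 0.0015,"wx": 0,"wy": 0,"wz": 0,"hand": 255},
  {"tx": 0.09,"ty": -0.0015,"tz": 0.0015,"wx": 0,"wy": 0,"wz": 0,"hand": 255},
  {"tx": 0.103,"ty": -0.0015,"tz": 0.0015,"wx": 0,"wy": 0,"wz": 0,"hand": 255},
  {"tx": 0.107,"ty": -0.0015,"tz": 0.0015,"wx": 0,"wy": 0,"wz": 0,"hand": 255},
  {"tx": 0.109,"ty": -0.0015,"tz": 0.0015,"wx": 0,"wy": 0,"wz": 0,"hand": 255},
  {"tx": 0.11,"ty": -0.0015,"tz": 0.0015,"wx": 0,"wy": 0,"wz": 0,"hand": 255},
  {"tx": 0.1105,"ty": -0.0015,"tz": 0.0015,"wx": 0,"wy": 0,"wz": 0,"hand": 255},
  {"tx": 0.1105,"ty": -0.0015,"tz": 0.0015,"wx": 0,"wy": 0,"wz": 0,"hand": 255},
])

```text
clock: 14.52
tcp_pos: [465.4, -303.0, 31.7]
tool_rot: [-37.4, 89.9, -36.8]
force: [-0.0, -0.5, -1.4]
width: 46.6
```

step_arm([
  {"tx": 0.0005,"ty": 0,"tz": 0,"wx": 0,"wy": 0,"wz": 0,"hand": 255},
  {"tx": 0.001,"ty": 0,"tz": 0,"wx": 0,"wy": 0,"wz": 0,"hand": 255},
  {"tx": 0.001,"ty": 0,"tz": 0,"wx": 0,"wy": 0,"wz": 0,"hand": 255},
])

```text
clock: 14.77
tcp_pos: [465.3, -303.1, 30.8]
tool_rot: [-36.5, 89.9, -35.9]
force: [-2.6, 1.8, 7.4]
width: 46.1
```

Contact with the floor (7 N). I open and lift towards the next jar, blue.

step_arm([
  {"tx": 0,"ty": 0,"tz": 0,"wx": 0,"wy": 0,"wz": 0,"hand": 200},
  {"tx": 0,"ty": 0,"tz": 0,"wx": 0,"wy": 0,"wz": 0,"hand": 0},
  {"tx": 0,"ty": 0,"tz": 0,"wx": 0,"wy": 0,"wz": 0,"hand": 0},
  {"tx": 0,"ty": 0,"tz": 0,"wx": 0,"wy": 0,"wz": 0,"hand": 0},
  {"tx": 0,"ty": 0,"tz": 0,"wx": 0,"wy": 0,"wz": 0,"hand": 0},
  {"tx": 0,"ty": 0,"tz": 0,"wx": 0,"wy": 0,"wz": 0,"hand": 0},
  {"tx": 0,"ty": 0,"tz": 0,"wx": 0,"wy": 0,"wz": 0,"hand": 0},
])

```text
clock: 15.35
tcp_pos: [465.0, -302.9, 29.7]
tool_rot: [135.4, 90.0, 136.0]
force: [0.0, -0.6, -0.2]
width: 85.4
```

step_arm([
  {"tx": -0.02,"ty": 0,"tz": 0,"wx": 0,"wy": 0,"wz": 0,"hand": 0},
  {"tx": -0.055,"ty": 0,"tz": 0,"wx": 0,"wy": 0,"wz": 0,"hand": 0},
  {"tx": -0.09,"ty": 0,"tz": 0,"wx": 0,"wy": 0,"wz": 0,"hand": 0},
  {"tx": -0.09,"ty": 0.02,"tz": 0.001,"wx": 0,"wy": 0,"wz": 0,"hand": 0},
  {"tx": -0.09,"ty": 0.06,"tz": 0.002,"wx": 0,"wy": 0,"wz": 0,"hand": 0},
  {"tx": -0.09,"ty": 0.1,"tz": 0.003,"wx": 0,"wy": 0,"wz": 0,"hand": 0},
  {"tx": -0.09,"ty": 0.14,"tz": 0.004,"wx": 0,"wy": 0,"wz": 0,"hand": 0},
  {"tx": -0.09,"ty": 0.18,"tz": 0.005,"wx": 0,"wy": 0,"wz": 0,"hand": 0},
  {"tx": -0.09,"ty": 0.22,"tz": 0.006,"wx": 0,"wy": 0,"wz": 0,"hand": 0},
  {"tx": -0.09,"ty": 0.26,"tz": 0.0075,"wx": 0,"wy": 0,"wz": 0,"hand": 0},
  {"tx": -0.09,"ty": 0.3,"tz": 0.009,"wx": 0,"wy": 0,"wz": 0,"hand": 0},
  {"tx": -0.09,"ty": 0.34,"tz": 0.01,"wx": 0,"wy": 0,"wz": 0,"hand": 0},
])

```text
clock: 16.35
tcp_pos: [470.8, 39.1, 120.0]
tool_rot: [2.2, 90.0, 2.9]
force: [0.3, -0.3, 0.0]
width: 85.0
```

step_arm([
  {"tx": 0,"ty": 0.04,"tz": 0.001,"wx": 0,"wy": 0,"wz": 0,"hand": 0},
  {"tx": 0,"ty": 0.08,"tz": 0.002,"wx": 0,"wy": 0,"wz": 0,"hand": 0},
  {"tx": 0,"ty": 0.12,"tz": 0.004,"wx": 0,"wy": 0,"wz": 0,"hand": 0},
  {"tx": 0,"ty": 0.148,"tz": 0.0046,"wx": 0,"wy": 0,"wz": 0,"hand": 0},
  {"tx": 0,"ty": 0.16,"tz": 0.0046,"wx": 0,"wy": 0,"wz": 0,"hand": 0},
  {"tx": 0,"ty": 0.16,"tz": 0.0046,"wx": 0,"wy": 0,"wz": 0,"hand": 0},
  {"tx": 0,"ty": 0.16,"tz": 0.0046,"wx": 0,"wy": 0,"wz": 0,"hand": 0},
])

```text
clock: 16.93
tcp_pos: [473.7, 197.0, 119.6]
tool_rot: [-140.3, 90.0, -139.6]
force: [0.2, -0.2, 0.1]
width: 85.7
```

```bash
python3 look.py b1
```

```text
16.9333 [473.7 197.  119.6] [[-0.0004, -0.0124, 0.9999], [-0.0004, 0.9999, 0.0124], [-1.0, -0.0004, -0.0004]]
scene red [366. 237.] 261 473.7 118.7 z 78.8 tgt xy 
scene yellow [174. 220.] 223 467.6 -302.3 z 79.5 tgt xy [  2.9 -39.2]
scene green [141. 215.] 230 457.3 -384.5 z 79.5 tgt xy [   3.7 -122. ]
scene blue [404. 240.] 256 474.5 196.5 z 78.6 tgt xy 
side red [301. 279.] 266 474.2 120.5 z 81.0 tgt xy 
side blue [290. 310.] 504 472.5 197.3 z 81.0 tgt xy
```

View pics/b1_scene.png

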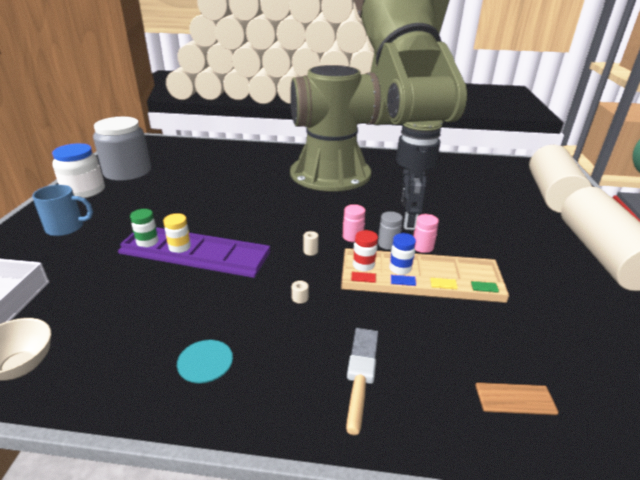

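Green (143,228) and yellow (176,233) stand in the first two compartments. The hand is over blue.

step_arm([
  {"tx": 0.01,"ty": 0,"tz": 0.0005,"wx": 0,"wy": 0,"wz": 0,"hand": 0},
  {"tx": 0.04,"ty": 0,"tz": 0.0005,"wx": 0,"wy": 0,"wz": 0,"hand": 0},
  {"tx": 0.07,"ty": 0,"tz": 0.0005,"wx": 0,"wy": 0,"wz": 0,"hand": 0},
  {"tx": 0.085,"ty": 0,"tz": 0.0005,"wx": 0,"wy": 0,"wz": 0,"hand": 0},
  {"tx": 0.0905,"ty": 0,"tz": 0.0005,"wx": 0,"wy": 0,"wz": 0,"hand": 0},
  {"tx": 0.0905,"ty": 0,"tz": 0.0005,"wx": 0,"wy": 0,"wz": 0,"hand": 0},
  {"tx": 0.0905,"ty": 0,"tz": 0.0005,"wx": 0,"wy": 0,"wz": 0,"hand": 255},
  {"tx": 0.0905,"ty": 0,"tz": 0.0005,"wx": 0,"wy": 0,"wz": 0,"hand": 255},
  {"tx": 0.0905,"ty": 0,"tz": 0.0005,"wx": 0,"wy": 0,"wz": 0,"hand": 255},
  {"tx": 0.0905,"ty": 0,"tz": 0.0005,"wx": 0,"wy": 0,"wz": 0,"hand": 255},
  {"tx": 0.0905,"ty": 0,"tz": 0.0005,"wx": 0,"wy": 0,"wz": 0,"hand": 255},
  {"tx": 0.0905,"ty": 0,"tz": 0.0005,"wx": 0,"wy": 0,"wz": 0,"hand": 255},
])

```text
clock: 18.03
tcp_pos: [474.9, 197.4, 30.7]
tool_rot: [14.2, 89.9, 14.9]
force: [-3.0, -2.0, 10.6]
width: 46.7
```

step_arm([
  {"tx": 0,"ty": 0,"tz": 0,"wx": 0,"wy": 0,"wz": 0,"hand": 255},
  {"tx": 0,"ty": 0,"tz": 0,"wx": 0,"wy": 0,"wz": 0,"hand": 255},
  {"tx": 0,"ty": 0,"tz": 0,"wx": 0,"wy": 0,"wz": 0,"hand": 255},
])

```text
clock: 18.28
tcp_pos: [474.9, 197.4, 30.7]
tool_rot: [13.5, 89.9, 14.2]
force: [-3.4, -1.8, 10.2]
width: 46.4
```

step_arm([
  {"tx": -0.015,"ty": 0,"tz": 0,"wx": 0,"wy": 0,"wz": 0,"hand": 255},
  {"tx": -0.045,"ty": 0,"tz": 0,"wx": 0,"wy": 0,"wz": 0,"hand": 255},
  {"tx": -0.08,"ty": 0,"tz": 0,"wx": 0,"wy": 0,"wz": 0,"hand": 255},
  {"tx": -0.105,"ty": 0,"tz": 0,"wx": 0,"wy": 0,"wz": 0,"hand": 255},
  {"tx": -0.112,"ty": -0.01,"tz": 0,"wx": 0,"wy": 0,"wz": 0,"hand": 255},
  {"tx": -0.112,"ty": -0.03,"tz": -0.001,"wx": 0,"wy": 0,"wz": 0,"hand": 255},
  {"tx": -0.112,"ty": -0.06,"tz": -0.001,"wx": 0,"wy": 0,"wz": 0,"hand": 255},
  {"tx": -0.112,"ty": -0.1,"tz": -0.002,"wx": 0,"wy": 0,"wz": 0,"hand": 255},
  {"tx": -0.112,"ty": -0.14,"tz": -0.002,"wx": 0,"wy": 0,"wz": 0,"hand": 255},
  {"tx": -0.112,"ty": -0.18,"tz": -0.003,"wx": 0,"wy": 0,"wz": 0,"hand": 255},
  {"tx": -0.112,"ty": -0.22,"tz": -0.003,"wx": 0,"wy": 0,"wz": 0,"hand": 255},
  {"tx": -0.112,"ty": -0.26,"tz": -0.004,"wx": 0,"wy": 0,"wz": 0,"hand": 255},
])

```text
clock: 19.28
tcp_pos: [472.5, -64.9, 141.0]
tool_rot: [-167.3, 90.0, -166.6]
force: [0.6, 0.0, -0.5]
width: 46.9
```

step_arm([
  {"tx": 0,"ty": -0.04,"tz": -0.0005,"wx": 0,"wy": 0,"wz": 0,"hand": 255},
  {"tx": 0,"ty": -0.08,"tz": -0.001,"wx": 0,"wy": 0,"wz": 0,"hand": 255},
  {"tx": 0,"ty": -0.115,"tz": -0.0015,"wx": 0,"wy": 0,"wz": 0,"hand": 255},
  {"tx": 0,"ty": -0.14,"tz": -0.0015,"wx": 0,"wy": 0,"wz": 0,"hand": 255},
  {"tx": 0,"ty": -0.155,"tz": -0.0015,"wx": 0,"wy": 0,"wz": 0,"hand": 255},
  {"tx": 0,"ty": -0.16,"tz": -0.0015,"wx": 0,"wy": 0,"wz": 0,"hand": 255},
  {"tx": 0,"ty": -0.16,"tz": -0.0015,"wx": 0,"wy": 0,"wz": 0,"hand": 255},
  {"tx": 0,"ty": -0.16,"tz": -0.0015,"wx": 0,"wy": 0,"wz": 0,"hand": 255},
])

```text
clock: 19.95
tcp_pos: [473.4, -222.2, 140.9]
tool_rot: [138.1, 90.0, 138.7]
force: [0.3, -0.7, -0.7]
width: 46.7
```

Run:
```python
from h import *
o=telemetry.get_obs();print(o['clock'],o['tcp_pos'],o['width'],o['force'],T_tool(o)[:3,:3].round(4).tolist())
p,d=grab_frame('scene');p=p[130:290,90:290];cv2.imwrite('pics/c5.png',cv2.resize(p[:,:,::-1],None,fx=3,fy=3))
```

```text
19.95 [ 473.36729884 -222.21993133  140.92655574] 46.72212753842503 [ 0.32860432 -0.68825966 -0.69771345] [[-0.0005, -0.0114, 0.9999], [0.0005, 0.9999, 0.0114], [-1.0, 0.0005, -0.0005]]
```

View pics/c5.png

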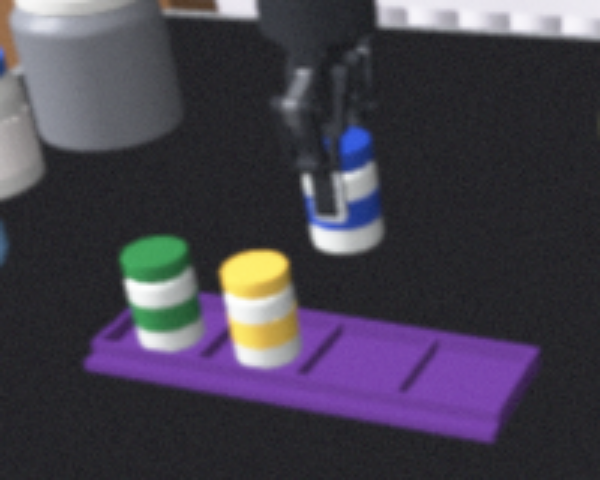

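Blue (345,190 in the crop) hangs upright over the third compartment; green and yellow are in place. Lowering.

step_arm([
  {"tx": 0.01,"ty": -0.0015,"tz": 0.0005,"wx": 0,"wy": 0,"wz": 0,"hand": 255},
  {"tx": 0.035,"ty": -0.0015,"tz": 0.0005,"wx": 0,"wy": 0,"wz": 0,"hand": 255},
  {"tx": 0.065,"ty": -0.0015,"tz": 0.0005,"wx": 0,"wy": 0,"wz": 0,"hand": 255},
  {"tx": 0.09,"ty": -0.0015,"tz": 0.0005,"wx": 0,"wy": 0,"wz": 0,"hand": 255},
  {"tx": 0.103,"ty": -0.0015,"tz": 0.0005,"wx": 0,"wy": 0,"wz": 0,"hand": 255},
  {"tx": 0.107,"ty": -0.0015,"tz": 0.0005,"wx": 0,"wy": 0,"wz": 0,"hand": 255},
  {"tx": 0.109,"ty": -0.0015,"tz": 0.0005,"wx": 0,"wy": 0,"wz": 0,"hand": 255},
  {"tx": 0.11,"ty": -0.0015,"tz": 0.0005,"wx": 0,"wy": 0,"wz": 0,"hand": 255},
  {"tx": 0.111,"ty": -0.0015,"tz": 0.0005,"wx": 0,"wy": 0,"wz": 0,"hand": 255},
  {"tx": 0.111,"ty": -0.0015,"tz": 0.0005,"wx": 0,"wy": 0,"wz": 0,"hand": 255},
])

```text
clock: 20.83
tcp_pos: [474.6, -224.4, 31.0]
tool_rot: [-29.4, 89.9, -28.8]
force: [-0.5, -0.4, -0.7]
width: 46.7
```

step_arm([
  {"tx": 0.0005,"ty": 0,"tz": 0,"wx": 0,"wy": 0,"wz": 0,"hand": 255},
  {"tx": 0.0005,"ty": 0,"tz": 0,"wx": 0,"wy": 0,"wz": 0,"hand": 255},
])

```text
clock: 21.0
tcp_pos: [474.6, -224.5, 30.8]
tool_rot: [-28.5, 89.9, -27.8]
force: [-2.0, 0.5, 4.8]
width: 46.1
```

Contact (5 N). Releasing.

step_arm([
  {"tx": 0,"ty": 0,"tz": 0,"wx": 0,"wy": 0,"wz": 0,"hand": 200},
  {"tx": 0,"ty": 0,"tz": 0,"wx": 0,"wy": 0,"wz": 0,"hand": 0},
  {"tx": 0,"ty": 0,"tz": 0,"wx": 0,"wy": 0,"wz": 0,"hand": 0},
  {"tx": 0,"ty": 0,"tz": 0,"wx": 0,"wy": 0,"wz": 0,"hand": 0},
  {"tx": 0,"ty": 0,"tz": 0,"wx": 0,"wy": 0,"wz": 0,"hand": 0},
  {"tx": 0,"ty": 0,"tz": 0,"wx": 0,"wy": 0,"wz": 0,"hand": 0},
  {"tx": 0,"ty": 0,"tz": 0,"wx": 0,"wy": 0,"wz": 0,"hand": 0},
])

```text
clock: 21.58
tcp_pos: [474.2, -224.3, 29.8]
tool_rot: [96.0, 90.0, 96.6]
force: [-0.7, 1.4, 0.5]
width: 85.5
```

step_arm([
  {"tx": -0.02,"ty": 0,"tz": 0,"wx": 0,"wy": 0,"wz": 0,"hand": 0},
  {"tx": -0.055,"ty": 0,"tz": 0,"wx": 0,"wy": 0,"wz": 0,"hand": 0},
  {"tx": -0.09,"ty": 0,"tz": 0,"wx": 0,"wy": 0,"wz": 0,"hand": 0},
  {"tx": -0.09,"ty": 0.02,"tz": 0,"wx": 0,"wy": 0,"wz": 0,"hand": 0},
  {"tx": -0.09,"ty": 0.06,"tz": 0.001,"wx": 0,"wy": 0,"wz": 0,"hand": 0},
  {"tx": -0.09,"ty": 0.1,"tz": 0.001,"wx": 0,"wy": 0,"wz": 0,"hand": 0},
  {"tx": -0.09,"ty": 0.14,"tz": 0.002,"wx": 0,"wy": 0,"wz": 0,"hand": 0},
  {"tx": -0.09,"ty": 0.18,"tz": 0.002,"wx": 0,"wy": 0,"wz": 0,"hand": 0},
  {"tx": -0.09,"ty": 0.22,"tz": 0.003,"wx": 0,"wy": 0,"wz": 0,"hand": 0},
  {"tx": -0.09,"ty": 0.26,"tz": 0.003,"wx": 0,"wy": 0,"wz": 0,"hand": 0},
  {"tx": -0.09,"ty": 0.3,"tz": 0.004,"wx": 0,"wy": 0,"wz": 0,"hand": 0},
  {"tx": -0.09,"ty": 0.328,"tz": 0.004,"wx": 0,"wy": 0,"wz": 0,"hand": 0},
])

```text
clock: 22.58
tcp_pos: [474.0, 106.6, 120.0]
tool_rot: [39.6, 90.0, 40.3]
force: [0.5, -1.1, 0.0]
width: 85.3
```

step_arm([
  {"tx": 0,"ty": 0.015,"tz": 0,"wx": 0,"wy": 0,"wz": 0,"hand": 0},
  {"tx": 0,"ty": 0.015,"tz": 0,"wx": 0,"wy": 0,"wz": 0,"hand": 0},
  {"tx": 0,"ty": 0.015,"tz": 0,"wx": 0,"wy": 0,"wz": 0,"hand": 0},
])

```text
clock: 22.83
tcp_pos: [474.1, 119.0, 119.7]
tool_rot: [-141.8, 90.0, -141.1]
force: [-0.1, -0.5, 0.2]
width: 85.6
```

```bash
python3 look.py r1
```

```text
22.8333 [474.1 119.  119.7] [[-0.0002, -0.013, 0.9999], [-0.0001, 0.9999, 0.013], [-1.0, -0.0001, -0.0002]]
scene red [366. 237.] 267 474.7 117.8 z 78.5 tgt xy 
scene yellow [175. 220.] 222 466.5 -301.0 z 79.2 tgt xy [  1.6 -38. ]
scene green [141. 215.] 228 456.0 -382.5 z 79.4 tgt xy [   2.2 -120.2]
scene blue [207. 225.] 245 475.5 -225.7 z 79.0 tgt xy [ 0.5 37.8]
side red [304. 276.] 448 473.6 118.1 z 81.1 tgt xy 
side blue [351. 172.] 159 472.6 -221.8 z 80.9 tgt xy [-2.9 41.2]
```

View pics/r1_scene.png

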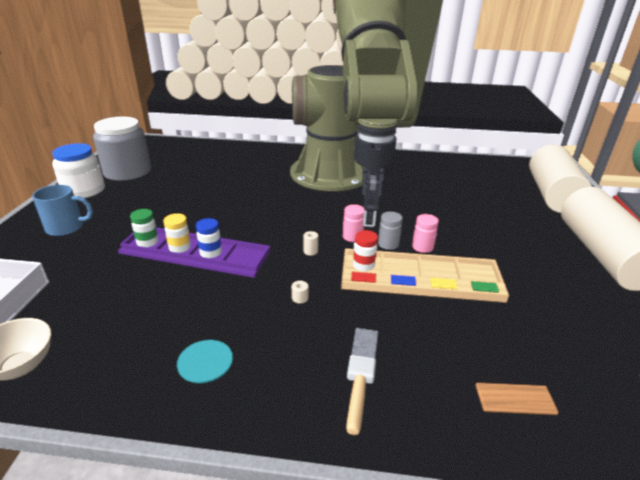

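Three jars are in place: green (143,228), yellow (176,233) and blue (208,238). Red (365,250) is left, and the hand is over it.

step_arm([
  {"tx": 0.01,"ty": 0,"tz": 0.0002,"wx": 0,"wy": 0,"wz": 0,"hand": 0},
  {"tx": 0.04,"ty": 0,"tz": 0.0002,"wx": 0,"wy": 0,"wz": 0,"hand": 0},
  {"tx": 0.07,"ty": 0,"tz": 0.0002,"wx": 0,"wy": 0,"wz": 0,"hand": 0},
  {"tx": 0.085,"ty": 0,"tz": 0.0002,"wx": 0,"wy": 0,"wz": 0,"hand": 0},
  {"tx": 0.0905,"ty": 0,"tz": 0.0002,"wx": 0,"wy": 0,"wz": 0,"hand": 0},
  {"tx": 0.0905,"ty": 0,"tz": 0.0002,"wx": 0,"wy": 0,"wz": 0,"hand": 0},
  {"tx": 0.0905,"ty": 0,"tz": 0.0002,"wx": 0,"wy": 0,"wz": 0,"hand": 255},
  {"tx": 0.0905,"ty": 0,"tz": 0.0002,"wx": 0,"wy": 0,"wz": 0,"hand": 255},
  {"tx": 0.0905,"ty": 0,"tz": 0.0002,"wx": 0,"wy": 0,"wz": 0,"hand": 255},
  {"tx": 0.0905,"ty": 0,"tz": 0.0002,"wx": 0,"wy": 0,"wz": 0,"hand": 255},
  {"tx": 0.0905,"ty": 0,"tz": 0.0002,"wx": 0,"wy": 0,"wz": 0,"hand": 255},
  {"tx": 0.0905,"ty": 0,"tz": 0.0002,"wx": 0,"wy": 0,"wz": 0,"hand": 255},
])

```text
clock: 23.93
tcp_pos: [475.1, 118.8, 30.7]
tool_rot: [5.2, 89.9, 5.9]
force: [-2.9, -2.6, 10.0]
width: 46.7
```

step_arm([
  {"tx": 0,"ty": 0,"tz": 0,"wx": 0,"wy": 0,"wz": 0,"hand": 255},
  {"tx": 0,"ty": 0,"tz": 0,"wx": 0,"wy": 0,"wz": 0,"hand": 255},
  {"tx": 0,"ty": 0,"tz": 0,"wx": 0,"wy": 0,"wz": 0,"hand": 255},
])

```text
clock: 24.18
tcp_pos: [475.1, 118.8, 30.7]
tool_rot: [3.8, 89.9, 4.5]
force: [-3.2, -1.8, 10.1]
width: 46.5
```

step_arm([
  {"tx": -0.015,"ty": 0,"tz": 0,"wx": 0,"wy": 0,"wz": 0,"hand": 255},
  {"tx": -0.045,"ty": 0,"tz": 0,"wx": 0,"wy": 0,"wz": 0,"hand": 255},
  {"tx": -0.08,"ty": 0,"tz": 0,"wx": 0,"wy": 0,"wz": 0,"hand": 255},
  {"tx": -0.105,"ty": 0,"tz": 0,"wx": 0,"wy": 0,"wz": 0,"hand": 255},
  {"tx": -0.112,"ty": -0.01,"tz": 0,"wx": 0,"wy": 0,"wz": 0,"hand": 255},
  {"tx": -0.112,"ty": -0.03,"tz": 0.001,"wx": 0,"wy": 0,"wz": 0,"hand": 255},
  {"tx": -0.112,"ty": -0.06,"tz": 0.002,"wx": 0,"wy": 0,"wz": 0,"hand": 255},
  {"tx": -0.112,"ty": -0.1,"tz": 0.003,"wx": 0,"wy": 0,"wz": 0,"hand": 255},
  {"tx": -0.112,"ty": -0.14,"tz": 0.004,"wx": 0,"wy": 0,"wz": 0,"hand": 255},
  {"tx": -0.112,"ty": -0.18,"tz": 0.005,"wx": 0,"wy": 0,"wz": 0,"hand": 255},
  {"tx": -0.112,"ty": -0.215,"tz": 0.006,"wx": 0,"wy": 0,"wz": 0,"hand": 255},
  {"tx": -0.112,"ty": -0.24,"tz": 0.007,"wx": 0,"wy": 0,"wz": 0,"hand": 255},
])

```text
clock: 25.18
tcp_pos: [483.4, -124.3, 140.7]
tool_rot: [-164.3, 90.0, -163.7]
force: [0.4, -0.1, -2.0]
width: 46.0
```

step_arm([
  {"tx": 0,"ty": -0.015,"tz": 0,"wx": 0,"wy": 0,"wz": 0,"hand": 255},
  {"tx": 0,"ty": -0.023,"tz": 0,"wx": 0,"wy": 0,"wz": 0,"hand": 255},
  {"tx": 0,"ty": -0.023,"tz": 0,"wx": 0,"wy": 0,"wz": 0,"hand": 255},
  {"tx": 0,"ty": -0.023,"tz": 0,"wx": 0,"wy": 0,"wz": 0,"hand": 255},
])

```text
clock: 25.52
tcp_pos: [484.1, -143.8, 140.9]
tool_rot: [148.4, 90.0, 149.0]
force: [-0.5, 0.5, -1.9]
width: 46.8
```

Run:
```python
from h import *
o=telemetry.get_obs();print(o['clock'],o['tcp_pos'],o['width'],o['force'],T_tool(o)[:3,:3].round(4).tolist())
p,d=grab_frame('scene');p=p[130:290,90:290];cv2.imwrite('pics/c6.png',cv2.resize(p[:,:,::-1],None,fx=3,fy=3))
```

```text
25.5167 [ 484.1348407  -143.83628039  140.85072221] 46.77868303364543 [-0.45139929  0.51298745 -1.86372788] [[-0.0007, -0.0111, 0.9999], [0.0004, 0.9999, 0.0111], [-1.0, 0.0004, -0.0007]]
```

View pics/c6.png

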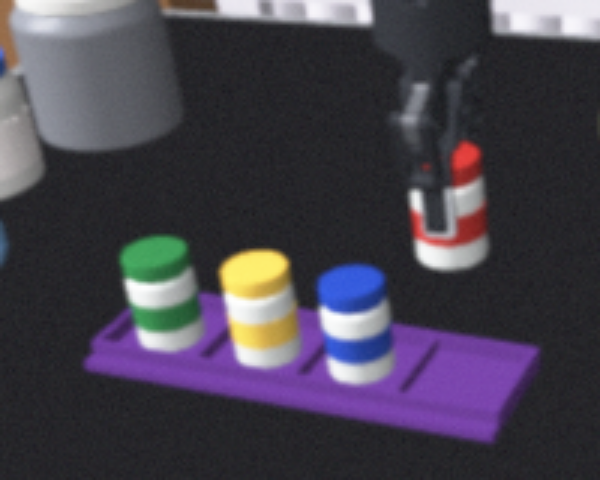

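Red (450,210 in the crop) is over the last compartment. Lowering.

step_arm([
  {"tx": 0.01,"ty": 0,"tz": 0.001,"wx": 0,"wy": 0,"wz": 0,"hand": 255},
  {"tx": 0.035,"ty": 0,"tz": 0.001,"wx": 0,"wy": 0,"wz": 0,"hand": 255},
  {"tx": 0.065,"ty": 0,"tz": 0.001,"wx": 0,"wy": 0,"wz": 0,"hand": 255},
  {"tx": 0.09,"ty": 0,"tz": 0.001,"wx": 0,"wy": 0,"wz": 0,"hand": 255},
  {"tx": 0.103,"ty": 0,"tz": 0.001,"wx": 0,"wy": 0,"wz": 0,"hand": 255},
  {"tx": 0.107,"ty": 0,"tz": 0.001,"wx": 0,"wy": 0,"wz": 0,"hand": 255},
  {"tx": 0.109,"ty": 0,"tz": 0.001,"wx": 0,"wy": 0,"wz": 0,"hand": 255},
  {"tx": 0.11,"ty": 0,"tz": 0.001,"wx": 0,"wy": 0,"wz": 0,"hand": 255},
  {"tx": 0.111,"ty": 0,"tz": 0.001,"wx": 0,"wy": 0,"wz": 0,"hand": 255},
  {"tx": 0.111,"ty": 0,"tz": 0.001,"wx": 0,"wy": 0,"wz": 0,"hand": 255},
])

```text
clock: 26.4
tcp_pos: [485.9, -144.1, 31.0]
tool_rot: [-21.2, 89.9, -20.6]
force: [-0.3, -0.3, -2.4]
width: 46.1
```

step_arm([
  {"tx": 0.0005,"ty": 0,"tz": 0,"wx": 0,"wy": 0,"wz": 0,"hand": 255},
  {"tx": 0.0005,"ty": 0,"tz": 0,"wx": 0,"wy": 0,"wz": 0,"hand": 255},
])

```text
clock: 26.57
tcp_pos: [485.9, -144.2, 30.7]
tool_rot: [-19.4, 89.9, -18.7]
force: [-0.8, 1.0, 5.2]
width: 46.6
```

Contact. Release, then lift clear.

step_arm([
  {"tx": 0,"ty": 0,"tz": 0,"wx": 0,"wy": 0,"wz": 0,"hand": 200},
  {"tx": 0,"ty": 0,"tz": 0,"wx": 0,"wy": 0,"wz": 0,"hand": 0},
  {"tx": 0,"ty": 0,"tz": 0,"wx": 0,"wy": 0,"wz": 0,"hand": 0},
  {"tx": 0,"ty": 0,"tz": 0,"wx": 0,"wy": 0,"wz": 0,"hand": 0},
  {"tx": 0,"ty": 0,"tz": 0,"wx": 0,"wy": 0,"wz": 0,"hand": 0},
  {"tx": 0,"ty": 0,"tz": 0,"wx": 0,"wy": 0,"wz": 0,"hand": 0},
  {"tx": 0,"ty": 0,"tz": 0,"wx": 0,"wy": 0,"wz": 0,"hand": 0},
])

```text
clock: 27.15
tcp_pos: [485.4, -144.1, 29.7]
tool_rot: [160.6, 90.0, 161.2]
force: [0.0, 0.3, 0.9]
width: 85.7
```

step_arm([
  {"tx": -0.03,"ty": 0,"tz": 0,"wx": 0,"wy": 0,"wz": 0,"hand": 0},
  {"tx": -0.07,"ty": 0,"tz": 0,"wx": 0,"wy": 0,"wz": 0,"hand": 0},
  {"tx": -0.11,"ty": 0,"tz": 0,"wx": 0,"wy": 0,"wz": 0,"hand": 0},
  {"tx": -0.15,"ty": -0.03,"tz": 0,"wx": 0,"wy": 0,"wz": 0,"hand": 0},
  {"tx": -0.19,"ty": -0.06,"tz": -0.005,"wx": 0,"wy": 0,"wz": 0,"hand": 0},
  {"tx": -0.23,"ty": -0.09,"tz": -0.01,"wx": 0,"wy": 0,"wz": 0,"hand": 0},
  {"tx": -0.26,"ty": -0.11,"tz": -0.015,"wx": 0,"wy": 0,"wz": 0,"hand": 0},
  {"tx": -0.27,"ty": -0.118,"tz": -0.015,"wx": 0,"wy": 0,"wz": 0,"hand": 0},
  {"tx": -0.27,"ty": -0.118,"tz": -0.015,"wx": 0,"wy": 0,"wz": 0,"hand": 0},
  {"tx": -0.27,"ty": -0.118,"tz": -0.015,"wx": 0,"wy": 0,"wz": 0,"hand": 0},
  {"tx": -0.27,"ty": -0.118,"tz": -0.015,"wx": 0,"wy": 0,"wz": 0,"hand": 0},
])

```text
clock: 28.07
tcp_pos: [471.6, -261.9, 298.7]
tool_rot: [141.1, 89.9, 141.8]
force: [0.6, 0.1, -0.2]
width: 85.3
```

```bash
python3 look.py f1; python3 src.py pics/wf.png
python3 - <<'E'
import numpy as np
E
```

```text
28.0667 [ 471.6 -261.9  298.7] [[-0.0012, -0.0114, 0.9999], [0.0009, 0.9999, 0.0114], [-1.0, 0.0009, -0.0012]]
scene red [242. 230.] 260 487.7 -145.3 z 79.1 tgt xy [  1.7 119.1]
scene yellow [175. 220.] 226 466.6 -301.3 z 79.3 tgt xy [  1.8 -38.3]
scene green [141. 215.] 232 457.3 -383.3 z 79.4 tgt xy [   3.5 -120.8]
scene blue [207. 225.] 248 475.6 -225.5 z 79.0 tgt xy [ 0.6 38. ]
side red [336. 190.] 271 485.2 -145.0 z 81.4 tgt xy [ -0.8 119.1]
side yellow [361. 153.] 219 466.2 -301.3 z 81.5 tgt xy [  1.4 -38.3]
side green [373. 136.] 197 453.5 -382.2 z 81.5 tgt xy [  -0.4 -120.3]
side blue [350. 170.] 239 473.6 -225.1 z 81.3 tgt xy [-1.5 38.1]
28.1667 [ 471.69686847 -261.49356663  298.4424697 ] [[-0.002 -0.012  1.   ]
 [ 0.001  1.     0.012]
 [-1.     0.001 -0.002]] 0.31572911896527306
red lid [338.  64.] 2504 depthz 80.0 mec 485.3 -146.2 dia 46.3 rect [ 485.2 -146. ] [45.4 45.5] 30.8 mean [ 485.3 -145.6]
green lid [302. 315.] 1445 depthz 79.7 mec 454.6 -382.3 dia 47.1 rect [ 454.6 -382.2] [45.2 46.8] 0.8 mean [ 454.7 -382.2]
```

View pics/wf.png

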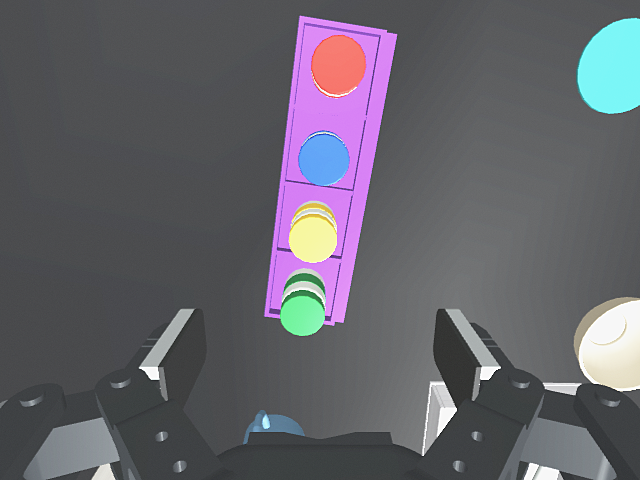

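View pics/f1_scene.png

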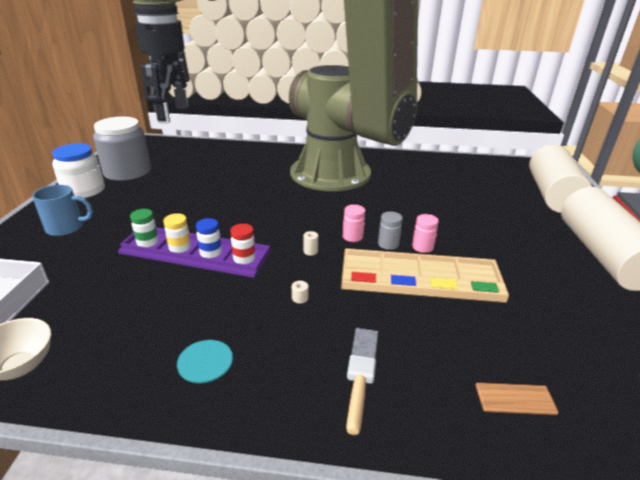

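All four jars stand upright in the purple rack. From the robot's left to right they are red (338,64), blue (324,159), yellow (313,235) and green (302,312), the mirror of the tiles. Handing in.

```bash
python3 -c "
from station import job
print(job.finish_job())"
```

```text
the job is handed in; nothing more can be done
None
```

All four jars are in the purple rack in mirrored order, and the job was handed in at about 28 s of the allowed 102 s; it reports no verdict. I moved them one at a time: green to -120 mm, yellow to -40, blue to +40 and red to +120. Each was lowered to the compartment floor before I opened the fingers; for green the contact reading was only about 1 N (within the noise), so it may have settled by up to about 1 mm.

**Positions:** in the last check, both the scene and side cameras put every jar within about 4 mm of its compartment centre. The wrist camera agreed for red and green; its colour masks missed yellow and blue, which are plainly visible standing in their compartments in that picture.

**Height and tilt:** lid heights read 79 to 81.5 mm against the expected 80 mm, so the jars are on the floor. I judged uprightness from the pictures and did not measure the angle.

**Disagreements:** the scene and side cameras differed from each other by 2 to 4 mm, roughly their stated accuracy. My first move calls were refused because some values were left out of the rows, but the arm did not move. The pink and grey look-alikes were left alone.

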